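# Close up the tile guide and feed the test tiles into the drying bay

### The arm

A 7-joint arm with a two-finger parallel gripper is mounted at the origin on the work surface. World frame = base frame: x ahead of the robot, y to its left, z up, the work surface at z = 0. Lengths are in m, angles in rad, forces in N, time in s.
With the tool pointing down it reaches from about 0.425 to 0.825 m from the base axis. Payload 3.6 kg.
Tool frame: the origin (TCP) lies on the centre line of the jaws, within the pads' length; the fingertips stand 25 mm ahead of it and the grasp point (between the pads) lies 6 mm ahead of it; z points along the fingers, y is the line along which they close (so a half turn about z gives the same grasp; the last joint's range is limited). The gripper opens to 93 mm and grips with 3 to 60 N. Pads are 15 mm wide; open, the fingers measure 128 mm over their backs; the gripper's body (75 mm by 188 mm) begins 65 mm behind the grasp point.
Start: joints at [-1.317, 0.615, -0.013, 1.423, 0.008, 1.103, -0.04], TCP at [0.179, 0.625, 0.244] pointing down, gripper open.
Joint ranges: [-3.12, 3.12], [-0.3, 2.06], [-1.34, 1.32], [0.26, 2.42], [-1.36, 4.5], [0.01, 1.98], [-2.84, 2.84]. Speed limits (rad/s): [2.79, 2.79, 3.14, 3.14, 3.14, 3.14, 3.14].

### API

Orientations are given as [roll, pitch, yaw] about the fixed x, y, z axes, in that order (R = Rz(yaw) Ry(pitch) Rx(roll)).
In Python, from station import status, viewer, r gives the robot as it stands.
- The arm moves only by the tool send_rows, never from a script. Its arguments are lists of equal length, an entry for each row: "hand": the finger opening in m, from 0 to 0.093; "travel": the shift along the tool's x, y, z in m, a list of three; "turn": the turn about the tool's z in rad. In form: {"hand": [hand, ...], "travel": [[tx, ty, tz], ...], "turn": [turn, ...]}. A call has 1 to 12 rows; each row shifts and turns the commanded pose from where the row before left it, along the tool's axes as they then stand; what a row does not reach is not made up. A row lasts 1/8 s, in which the tool goes at most 62.5 mm and 10.7 degrees, less where a joint would pass 70% of its speed; a pose out of reach is approached as far as the arm can. A call is refused whole if a number of a shift passes 0.0625 or a number of a turn 0.188, either way. A call with a gripper value outside its range is refused whole. The fingers move at their own pace and stop on an object; the grip force is fixed at half the most. Time passes only in rows, so rows that do not move let the fingers close. It gives the time, the measured TCP pose, the force, the opening and the grip force at its end, in the units of the state.
- status.read_state(): the state, without advancing time (a new reading comes with each control period).
- viewer.get_image(name): name is "scene" or "top"; returns the picture (420x560x3 uint8, red, green, blue); there is no depth.
- viewer.camera_model(name): a dict with "vfov" (degrees; the focal length in pixels is half the picture's height over the tangent of half this angle, whatever the lens; pixels are square), "cx", "cy" (the principal point, pixels), "rvec" (rotation vector, rad) and "tvec" (3), from world to camera coordinates, as OpenCV has them. Camera axes: x right, y down, z forward; pixel columns grow to the right and rows downward; lengths in m; the calibration is good to about 2 mm. A picture is of the moment at which its call begins. camera_model takes no time and is no camera call.
- r.hand_in(): hands the job in; it is judged then, once.
The state is a dict: "time_s": time; "joints": joint angles; "joint_vel": joint speeds; "tau": joint torques, N m; "tool_pos": TCP position; "tool_rot": TCP orientation; "ft_force": force on the tool from outside, world axes, zero at the start; "moment": the same for the moment, N m; "width": opening from 0.0 (shut) to 1.0 (fully open); "finger_force": force on a finger pad.
Only numpy, scipy, OpenCV 4.12 (cv2) and the standard library are available. Lean on these libraries where they do the work, as an engineer would, in place of code of your own. Each camera call takes 0.05 s, during which the arm holds its last target. There are 200 camera calls.

### The job

Clear the little clay pot out of the batten's way onto the banding wheel, standing upright, then swing the wooden batten about its post, kept flat on the table with its slotted end on the post, until it lies flush along the slab. Then load every test tile upright onto the slab, one behind the other, and feed them along the guide with the push stick until all of them are wholly inside the wire-guarded bay. Finally lay the push stick back along its cork mat, with the batten still in line and the jar, cup and seed-pod ornament left alone.

Things in the scene. Friction and masses are not known exactly. Their poses are not given: they have to be found in the camera images.
- guide: Fixed plywood guide. Its +y is the feed direction, +x points to its fixed fence; origin on the table under the channel's centre line. Slab 68 mm wide (x -34..34), y -170..185 mm, top 10 mm above the table. Fence x 34..56 mm, 30 mm high, whole length. End stop across the slab from y = 165 mm. On the -x side there is no wall until the batten lies there. The part y -170..-30 is open above, for loading.
- post (a point): Foot of the fixed vertical steel post, 14 mm diameter, 45 mm high, at x = -50, y = 200 mm of the guide, about which the batten turns.
- first_wire (a point): Middle of the first cross wire of the guarded bay, at guide x = 0, y = -30 mm. The bay: 4 mm steel cross wires every 29 mm from here to guide y = 175 mm, spanning x -36..50 mm, undersides 69 mm and tops 74 mm above the table; fingers cannot enter between them.
- batten: Loose wooden batten flat on the table, 30 mm wide and high, 0.35 kg. Origin: underside, where the post stands in its slotted end; +x runs to its free end, 270 mm away. Slot 17 mm wide, open at the end, bottom 9 mm from the origin; prongs reach 20 mm past it. Starts swung out 27 to 33 degrees on the guide's -x side. Flush: 1 to 2 mm from the slab's edge, its +x along the guide's -y.
- batten_end (a point): Centre of the end face of the batten's free end, 15 mm above its underside.
- pot: Small fired clay pot standing between batten and slab, 90 mm tall, greatest diameter 52 mm at 45 mm height, neck 36 mm at 78 mm, rim 44 mm at the top; solid. Origin at the centre of its underside, z up. About 0.2 kg.
- wheel: Fixed steel banding wheel (does not turn), top disc 160 mm diameter, its top 70 mm above the table. Origin on the table under its axis.
- mat: Fixed thin cork mat 200 x 44 x 4 mm; origin at the centre of its underside, x along its length.
- stick: Wooden push stick lying on the mat: bar 180 x 18 x 16 mm along its x axis, both ends alike, with an upright grip 70 mm long, 18 mm wide on top of its middle, total height 46 mm. Origin at the centre of the bar's underside. 80 g.
- jar: Bystander: glass glaze jar, 56 mm diameter, 75 mm tall. Leave it alone. Origin centre of underside.
- cup: Bystander: white plastic cup, 72 mm diameter, 85 mm tall. Leave it alone. Origin centre of underside.
- pod: Bystander: round brown clay seed-pod ornament, about 105 mm diameter and 110 mm tall, beyond the guide. Leave it alone. Origin centre of underside.
- tile_A: Fired clay test tile, an upside-down T: base 60 (x) x 42 (y) x 12 mm, with an upright web 60 (x) x 10 (y) mm standing along the middle of the base to 48 mm total height. 110 g, may be absent. Origin at the centre of its underside. It fits the guide with its web across the channel (its x along the guide's x), either way round.
- tile_B: Fired clay test tile, an upside-down T: base 60 (x) x 42 (y) x 12 mm, with an upright web 60 (x) x 10 (y) mm standing along the middle of the base to 48 mm total height. 110 g, may be absent. Origin at the centre of its underside. It fits the guide with its web across the channel (its x along the guide's x), either way round.
- tile_C: Fired clay test tile, an upside-down T: base 60 (x) x 42 (y) x 12 mm, with an upright web 60 (x) x 10 (y) mm standing along the middle of the base to 48 mm total height. 110 g, may be absent. Origin at the centre of its underside. It fits the guide with its web across the channel (its x along the guide's x), either way round.
- tile_D: Fired clay test tile, an upside-down T: base 60 (x) x 42 (y) x 12 mm, with an upright web 60 (x) x 10 (y) mm standing along the middle of the base to 48 mm total height. 110 g, may be absent. Origin at the centre of its underside. It fits the guide with its web across the channel (its x along the guide's x), either way round.

How it is judged:
On the way, in this order (a step that is already met when the one before it is completed fails the run):
1. the pot stands upright on the banding wheel (horizontal distance between pot and wheel below 0.06 m and z of pot in the frame of wheel between 0.06 and 0.08 m and angle between pot's own z axis and vertical below 0.15 rad), for 0.2 s.
2. the batten is swung in line along the slab, its slotted end on the post (angle between the x axis of batten and the y axis of guide, either way round below 0.035 rad and horizontal distance between batten and post below 0.012 m and x of batten_end in the frame of guide above -0.06 m), for 0.2 s.
3. the push stick pushes a tile on the slab (((contact force between stick and tile_A above 0.15 N and z of tile_A in the frame of guide above 0.006 m and horizontal distance between tile_A and guide below 0.2 m) or (contact force between stick and tile_B above 0.15 N and z of tile_B in the frame of guide above 0.006 m and horizontal distance between tile_B and guide below 0.2 m) or (contact force between stick and tile_C above 0.15 N and z of tile_C in the frame of guide above 0.006 m and horizontal distance between tile_C and guide below 0.2 m) or (contact force between stick and tile_D above 0.15 N and z of tile_D in the frame of guide above 0.006 m and horizontal distance between tile_D and guide below 0.2 m))), for 0.05 s.
4. all tiles stand inside the wire-guarded bay (y of each of tile_A, tile_B, tile_C, tile_D in the frame of guide above -0.011 m and x of tile_A in the frame of guide between -0.012 and 0.012 m and z of each of tile_A, tile_B, tile_C, tile_D in the frame of guide below 0.016 m and angle between each of tile_A, tile_B, tile_C, tile_D's own z axis and vertical below 0.12 rad and x of tile_B in the frame of guide between -0.012 and 0.012 m and x of tile_C in the frame of guide between -0.012 and 0.012 m and x of tile_D in the frame of guide between -0.012 and 0.012 m), for 0.2 s.
At the end, for the whole second after the job is handed in: Pot upright on wheel (60 mm of axis); batten in line to 2 deg, slot on post; each tile upright on the slab, within 12 mm of its centre line, its centre 19 mm past the first wire; stick on its mat (40 mm along, 30 mm across, 17 deg); all at rest (all of step 1 and all of step 2 and all of step 4 and x of stick in the frame of mat between -0.04 and 0.04 m and y of stick in the frame of mat between -0.03 and 0.03 m and angle between the x axis of stick and the x axis of mat, either way round below 0.3 rad and height (world z) of stick below 0.01 m and angle between stick's own z axis and vertical below 0.1 rad and linear speed of each of pot, batten, stick, tile_A, tile_B, tile_C, tile_D below 0.02 m/s); the robot touches nothing.
It fails at once if the batten is lifted off the table (height (world z) of batten above 0.02 m or height (world z) of batten_end above 0.04 m).
It fails at once if the batten's slotted end leaves its post (horizontal distance between batten and post above 0.022 m).
It fails at once if a bystander (jar, cup, pod) is moved more than 30 mm (distance of any of jar, cup, pod from where it was at the start of the episode above 0.03 m).
Of tile_A, tile_B, tile_C, tile_D only 2 to 4 are there at a start; the rules pass over those that are not, and their reading is None.
At some moment in a run one of tile_A, tile_B, tile_C, tile_D may be knocked a few centimetres aside while the robot is not near it.
It also fails if it takes over 210 s, if anything falls off the work surface, if the arm or the gripper's body presses on something with over 40 N, if the wrist force passes 120 N, or if a joint passes its speed limit or range.

## Working session

There is one attempt and no reset: what is moved stays moved. The work goes in short steps, Python scripts to look and compute and a tool call to move; the robot and the scene stay as the last step left them, time stands still between calls to the robot, and variables do not carry over. Pictures are saved under pics/ and viewed, at most 14 in all, crops included, and the job is handed in when it is done.

Besides the shell and the picture viewer there is one more tool, called after ">>>" as name(argument=value, ...), one argument or row to a line, values as JSON. send_rows: Moves the arm, as the interface text tells. Its arguments: {"type":"object","properties":{"hand":{"type":"array","items":{"type":"number"}},"travel":{"type":"array","items":{"type":"array","items":{"type":"number"}}},"turn":{"type":"array","items":{"type":"number"}}},"required":["hand","travel","turn"]}

```bash
ls; mkdir -p pics
python3 - <<'E'
from station import status, viewer, r
import cv2
s=status.read_state(); print({k:s[k] for k in ('time_s','tool_pos','tool_rot','width','ft_force')})
for n in ('scene','top'):
    cv2.imwrite(f'pics/{n}0.png',cv2.resize(cv2.cvtColor(viewer.get_image(n),cv2.COLOR_RGB2BGR),(800,600),interpolation=cv2.INTER_CUBIC)); print(viewer.camera_model(n))
E
```

```text
pics
{'time_s': 0.0, 'tool_pos': array([0.1792985 , 0.62403285, 0.24252617]), 'tool_rot': array([-3.13911285e+00,  2.28770574e-05,  2.86181369e+00]), 'width': 1.0036685849628926, 'ft_force': array([ 0.32147765, -0.49546878,  0.01059688])}
{'vfov': 51.39868300650288, 'cx': 276.97803612115166, 'cy': 214.9964667927079, 'rvec': array([ 1.83912858,  1.6390467 , -0.67503144]), 'tvec': array([-0.07270707, -0.33956743,  1.45915247])}
{'vfov': 49.253152171093966, 'cx': 273.37793011615497, 'cy': 210.83732657863362, 'rvec': array([ 2.16992622, -2.13192435,  0.15617514]), 'tvec': array([-0.03886048,  0.57689962,  1.10980597])}
```

View pics/scene0.png

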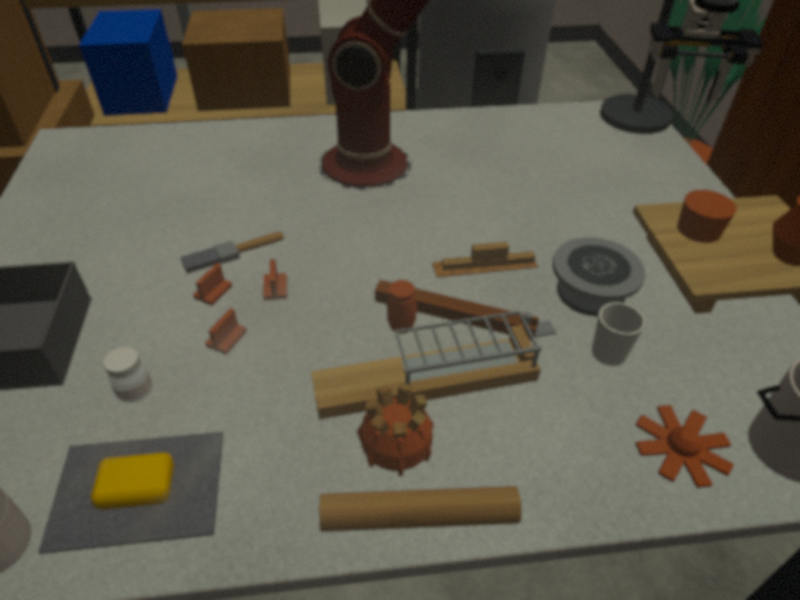

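View pics/top0.png

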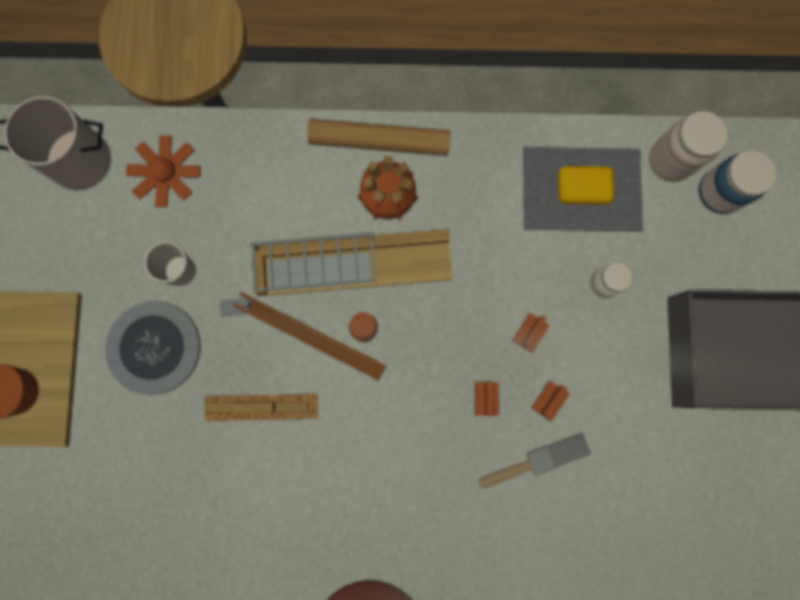

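Scene: the guide feeds towards world +y (left in the top view), with 3 tiles on the right at (531,331), (487,398) and (550,400). The pot is at (363,327), the batten runs from (245,305) to (380,370), the wheel is at (152,347) and the stick is at (262,407). Next I'll take enlarged crops.

```bash
cat > h.py <<'E'
import numpy as np, cv2
from station import status, viewer, r
def cam(n):
    m=viewer.camera_model(n); f=210/np.tan(np.radians(m['vfov'])/2)
    K=np.array([[f,0,m['cx']],[0,f,m['cy']],[0,0,1.]]); R=cv2.Rodrigues(m['rvec'])[0]; return K,R,np.array(m['tvec'])
def w(n,u,v,z):   # native pixel -> world at height z
    K,R,t=cam(n); d=R.T@np.linalg.inv(K)@[u,v,1]; c=-R.T@t; return c+d*(z-c[2])/d[2]
def proj(n,P):
    K,R,t=cam(n); return cv2.projectPoints(np.array(P,float).reshape(-1,3),cv2.Rodrigues(R)[0],t,K,None)[0][:,0]
def shot(n): return cv2.cvtColor(viewer.get_image(n),cv2.COLOR_RGB2BGR)
def crop(im,x,y,wd,ht,s,f):
    c=cv2.resize(im[y:y+ht,x:x+wd],None,fx=s,fy=s,interpolation=cv2.INTER_CUBIC); cv2.imwrite(f'pics/{f}.png',c)
def nat(X,Y,x,y,s): return x+(X+.5)/s-.5, y+(Y+.5)/s-.5
def st():
    s=status.read_state(); print('t%.2f'%s['time_s'],'pos',s['tool_pos'].round(4),'rot',s['tool_rot'].round(4),'w%.3f'%(s['width']*.093),'ft',s['ft_force'].round(1),'q',np.round(s['joints'],2)); return s
E
python3 - <<'E'
from h import *
im=shot('top')
crop(im,130,150,200,150,4,'c1')
# tiles and wheel side by side
a=cv2.resize(im[205:305,325:415],None,fx=5,fy=5,interpolation=cv2.INTER_CUBIC)
cv2.imwrite('pics/c2.png',a)
E
```

```text
(no output)
```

View pics/c1.png

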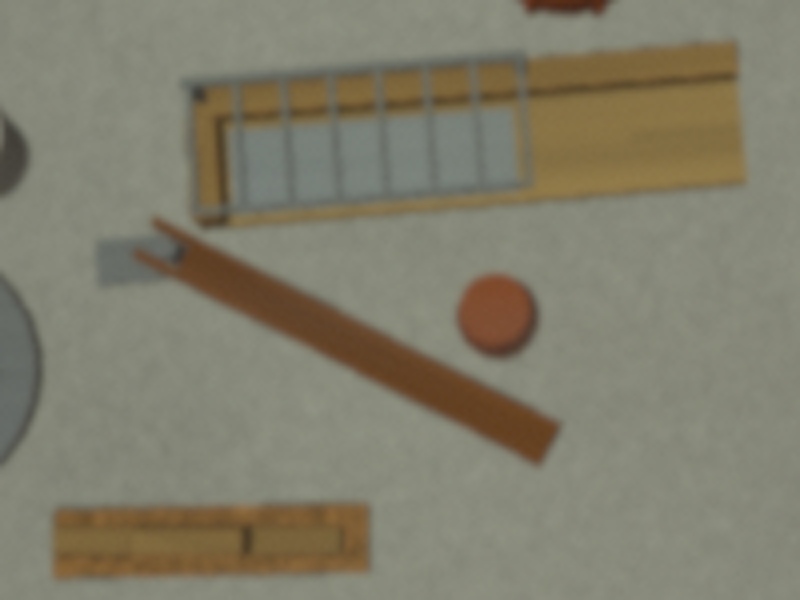

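View pics/c2.png

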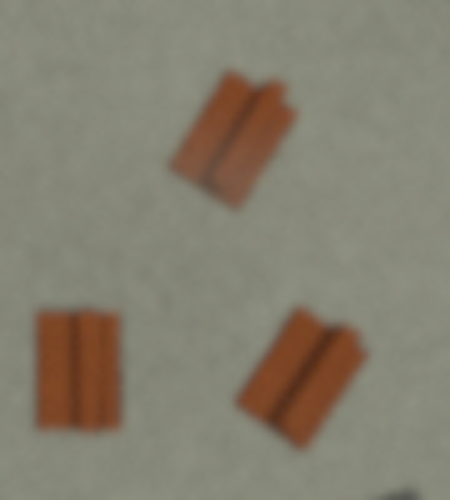

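Run:
```python
from h import *
c1=lambda X,Y,z: w('top',*nat(X,Y,130,150,4),z)
c2=lambda X,Y,z: w('top',*nat(X,Y,325,205,5),z)
P=lambda n,p: print(n,(np.array(p)*1000).round(1))
for n,a in dict(fenceOutEnd=(738,42,.03),fenceInEnd=(735,76,.03),slabEnd=(744,184,.01),slabFar=(200,226,.01),wire0top=(523,52,.074),wire0bot=(528,187,.074),wireLtop=(184,81,.074),
  btA=(560,424,.03),btB=(542,464,.03),prA=(157,218,.03),prB=(137,251,.03),pot=(497,314,.09),potL=(458,314,.09),post=(178,252,.045),
  m1=(54,508,.004),m2=(368,504,.004),m3=(370,570,.004),m4=(56,577,.004),stR=(343,540,.016),gr1=(133,542,.046),gr2=(245,540,.046)).items(): P(n,c1(*a))
for n,c in dict(T1=((170,165),(230,70),(297,110),(237,210)),T2=((37,312),(120,312),(120,430),(37,430)),T3=((236,404),(303,308),(368,353),(302,449))).items():
    q=np.array([c2(*x,.012) for x in c]); P(n,q.mean(0)); d=[np.linalg.norm(q[i]-q[i-1])*1000 for i in range(4)]; print(np.round(d))
    e=q[1]-q[0] if n!='T2' else q[1]-q[2]; print('web yaw',np.degrees(np.arctan2(e[1],e[0])))
P('wheel',w('top',152/1.4286-.15,347/1.4286-.15,.07))
for X in (106,199): P('wheelx',w('top',X/1.4286-.15,347/1.4286-.15,.07))
for n,X,Y,z in(('cup',167,262,.085),('jar',617,277,.075),('pod',388,190,.07)): P(n,w('top',X/1.4286,Y/1.4286,z))
P('scene: wheel',w('scene',598*.7,265*.7,.07)); P('pot',w('scene',401*.7,288*.7,.09))
```

```text
fenceOutEnd [ 712.8 -131.4   30. ]
fenceInEnd [ 690.4 -129.6   30. ]
slabEnd [ 623.6 -137.6   10. ]
slabFar [589.7 213.2  10. ]
wire0top [692.6   5.7  74. ]
wire0bot [608.    0.8  74. ]
wireLtop [670.4 214.2  74. ]
btA [465.8 -21.3  30. ]
btB [440.7 -10.5  30. ]
prA [591.4 236.6  30. ]
prB [570.  248.2  30. ]
pot [528.   17.4  90. ]
potL [527.6  40.7  90. ]
post [567.9 219.   45. ]
m1 [408.2 298.6   4. ]
m2 [414.2  99.7   4. ]
m3 [372.9  97.1   4. ]
m4 [365.2 294.9   4. ]
stR [391.6 113.4  16. ]
gr1 [388.8 237.8  46. ]
gr2 [391.2 169.6  46. ]
T1 [ 530.5 -280.5   12. ]
[41. 59. 40. 61.]
web yaw -32.31936631186795
T2 [ 411.5 -200.6   12. ]
[59. 42. 59. 42.]
web yaw -0.32669459302520554
T3 [ 409.7 -313.7   12. ]
[39. 60. 39. 59.]
web yaw -35.4383413245713
wheel [488.2 374.   70. ]
wheelx [486.8 451.6  70. ]
wheelx [489.6 294.6  70. ]
cup [631.6 352.6  85. ]
jar [ 621.6 -416.6   75. ]
pod [770.3 -20.7  70. ]
scene: wheel [491.6 372.9  70. ]
pot [533.4  18.2  90. ]
```

```bash
cat >> h.py <<'E'
from scipy.spatial.transform import Rotation as Ro
O=np.array([.641,.033]); GY=np.radians(5.4)
def g2w(x,y): return O+np.array([np.cos(GY)*x-np.sin(GY)*y, np.sin(GY)*x+np.cos(GY)*y])
def w2g(x,y):
    d=np.array([x,y])-O; return np.array([np.cos(GY)*d[0]+np.sin(GY)*d[1], -np.sin(GY)*d[0]+np.cos(GY)*d[1]])
def plan(*tg,step=.045):
    s=st(); p=np.array(s['tool_pos']); yaw=s['tool_rot'][2]
    for x,y,z,ny in tg:   # turn first, then travel; ny None keeps
        if ny is not None:
            d=(ny-yaw+np.pi/2)%np.pi-np.pi/2; n=int(np.ceil(abs(d)/.17)); yaw+=d
            if n: print('  turn %d x %.4f'%(n,-d/n))
        q=np.array([x,y,z]); d=q-p; p=q; l=Ro.from_euler('xyz',[np.pi,0,yaw]).inv().apply(d)
        n=int(np.ceil(np.linalg.norm(d)/step)); print('  ->',q.round(3),'yaw %.3f total %s: %d x %s'%(yaw,l.round(4),n,(l/max(n,1)).round(4)))
E
python3 - <<'E'
from h import *
plan((.529,.018,.20,2.683),(.529,.018,.053,None))
E
```

```text
t0.15 pos [0.1793 0.6242 0.2428] rot [-3.1396  0.      2.8619] w0.093 ft [-0.5 -0.2 -0.2] q [-1.32  0.62 -0.01  1.42  0.01  1.1  -0.04]
  turn 2 x 0.0895
  -> [0.529 0.018 0.2  ] yaw 2.683 total [-0.5819 -0.3888  0.0428]: 16 x [-0.0364 -0.0243  0.0027]
  -> [0.529 0.018 0.053] yaw 2.683 total [ 0.    -0.     0.147]: 4 x [ 0.     -0.      0.0368]
```

>>> send_rows(
  hand=[0.093,0.093,0.093,0.093,0.093,0.093,0.093,0.093,0.093,0.093],
  travel=[
    [0,0,0],
    [0,0,0],
    [-0.0364,-0.0243,0.0027],
    [-0.0364,-0.0243,0.0027],
    [-0.0364,-0.0243,0.0027],
    [-0.0364,-0.0243,0.0027],
    [-0.0364,-0.0243,0.0027],
    [-0.0364,-0.0243,0.0027],
    [-0.0364,-0.0243,0.0027],
    [-0.0364,-0.0243,0.0027],
  ],
  turn=[0.0895,0.0895,0,0,0,0,0,0,0,0],
)

```text
time_s: 1.4
tool_pos: [0.355, 0.3201, 0.2219]
tool_rot: [-3.141, 0.0, 2.683]
ft_force: [1.0, 0.0, -0.3]
width: 0.998
finger_force: 0.0
```

>>> send_rows(
  hand=[0.093,0.093,0.093,0.093,0.093,0.093,0.093,0.093,0.093],
  travel=[
    [-0.0364,-0.0243,0.0027],
    [-0.0364,-0.0243,0.0027],
    [-0.0364,-0.0243,0.0027],
    [-0.0364,-0.0243,0.0027],
    [-0.0364,-0.0243,0.0027],
    [-0.0364,-0.0243,0.0027],
    [-0.0364,-0.0243,0.0027],
    [-0.0364,-0.0243,0.0027],
    [0,0,0],
  ],
  turn=[0,0,0,0,0,0,0,0,0],
)

```text
time_s: 2.52
tool_pos: [0.5306, 0.0137, 0.2001]
tool_rot: [-3.139, 0.002, 2.675]
ft_force: [-0.0, 0.1, -0.6]
width: 1.003
finger_force: 0.0
```

Run:
```python
from h import *
plan((.529,.018,.20,2.683),(.529,.018,.053,None))
im=shot('top'); crop(im,200,170,160,120,5,'d1')
```

```text
t2.52 pos [0.5306 0.0137 0.2001] rot [-3.1394e+00  1.5000e-03  2.6754e+00] w0.093 ft [-0.   0.1 -0.6] q [-0.14  0.48  0.11  1.83 -0.07  0.83  1.1 ]
  turn 1 x -0.0076
  -> [0.529 0.018 0.2  ] yaw 2.683 total [0.0033 0.0032 0.0001]: 1 x [0.0033 0.0032 0.0001]
  -> [0.529 0.018 0.053] yaw 2.683 total [ 0.    -0.     0.147]: 4 x [ 0.     -0.      0.0368]
```

View pics/d1.png

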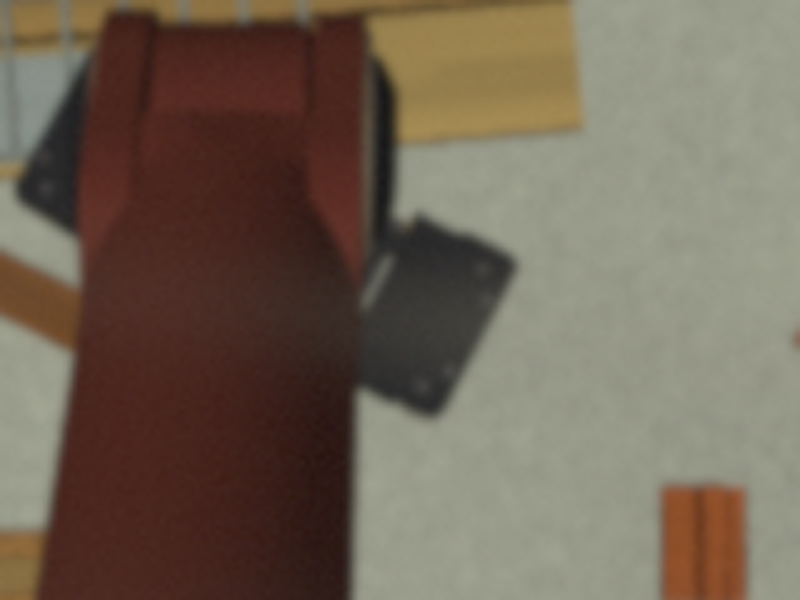

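The arm hides the pot from above, with the gripper body at about (440,310), but the measured pot pose is consistent between both cameras. I'll descend and grip.

>>> send_rows(
  hand=[0.093,0.093,0.093,0.093,0.093,0.093],
  travel=[
    [0.002,0.002,0],
    [0.001,0.001,0.0368],
    [0,0,0.0368],
    [0,0,0.0368],
    [0,0,0.0366],
    [0,0,0],
  ],
  turn=[-0.007,0,0,0,0,0],
)

```text
time_s: 3.32
tool_pos: [0.5257, 0.0241, 0.0515]
tool_rot: [-3.139, -0.006, 2.693]
ft_force: [-0.2, -0.0, 0.4]
width: 1.0
finger_force: 0.0
```

>>> send_rows(
  hand=[0.04,0.04,0.04,0.04,0.04,0.04],
  travel=[
    [0,0,0],
    [0,0,0],
    [0,0,0],
    [0,0,0],
    [0,0,0],
    [0,0,0],
  ],
  turn=[0,0,0,0,0,0],
)

```text
time_s: 4.08
tool_pos: [0.5282, 0.0218, 0.0538]
tool_rot: [-3.141, 0.0, 2.689]
ft_force: [-0.4, -0.2, 4.0]
width: 0.549
finger_force: 30.0
```

Run:
```python
from h import *
plan((.529,.018,.18,None),(.489,.374,.18,None),(.489,.374,.126,None))
```

```text
t4.08 pos [0.5282 0.0218 0.0538] rot [-3.1413e+00  3.0000e-04  2.6894e+00] w0.051 ft [-0.4 -0.2  4. ] q [-0.13  0.7   0.07  1.96 -0.1   0.49  1.13]
  -> [0.529 0.018 0.18 ] yaw 2.689 total [-0.0024 -0.0031 -0.1262]: 3 x [-0.0008 -0.001  -0.0421]
  -> [0.489 0.374 0.18 ] yaw 2.689 total [0.1915 0.3027 0.    ]: 8 x [0.0239 0.0378 0.    ]
  -> [0.489 0.374 0.126] yaw 2.689 total [ 0.    -0.     0.054]: 2 x [ 0.    -0.     0.027]
```

>>> send_rows(
  hand=[0.04,0.04,0.04,0.04,0.04,0.04,0.04,0.04,0.04,0.04,0.04,0.04],
  travel=[
    [0,0,-0.02],
    [0,0,-0.04],
    [-0.002,-0.003,-0.045],
    [0.012,0.019,-0.02],
    [0.024,0.0378,0],
    [0.024,0.0378,0],
    [0.024,0.0378,0],
    [0.024,0.0378,0],
    [0.024,0.0378,0],
    [0.024,0.0378,0],
    [0.024,0.0378,0],
    [0.012,0.019,0],
  ],
  turn=[0,0,0,0,0,0,0,0,0,0,0,0],
)

```text
time_s: 5.58
tool_pos: [0.4859, 0.3777, 0.1773]
tool_rot: [-3.141, -0.003, 2.694]
ft_force: [-0.2, -0.0, -2.0]
width: 0.546
finger_force: 30.0
```

>>> send_rows(
  hand=[0.04,0.04,0.04],
  travel=[
    [0,0,0],
    [0,0,0],
    [0,0,0],
  ],
  turn=[0,0,0],
)

```text
time_s: 5.95
tool_pos: [0.489, 0.372, 0.1785]
tool_rot: [-3.14, 0.001, 2.686]
ft_force: [0.5, 1.1, -1.8]
width: 0.548
finger_force: 30.0
```

Run:
```python
from h import *
plan((.489,.374,.125,None))
im=shot('scene'); crop(im,340,100,160,120,5,'d2')
```

```text
t5.95 pos [0.489  0.372  0.1785] rot [-3.1402e+00  1.0000e-03  2.6862e+00] w0.051 ft [ 0.5  1.1 -1.8] q [-0.76  0.63  0.11  1.61 -0.08  0.91  0.5 ]
  -> [0.489 0.374 0.125] yaw 2.686 total [0.0009 0.0018 0.0535]: 2 x [0.0005 0.0009 0.0268]
```

View pics/d2.png

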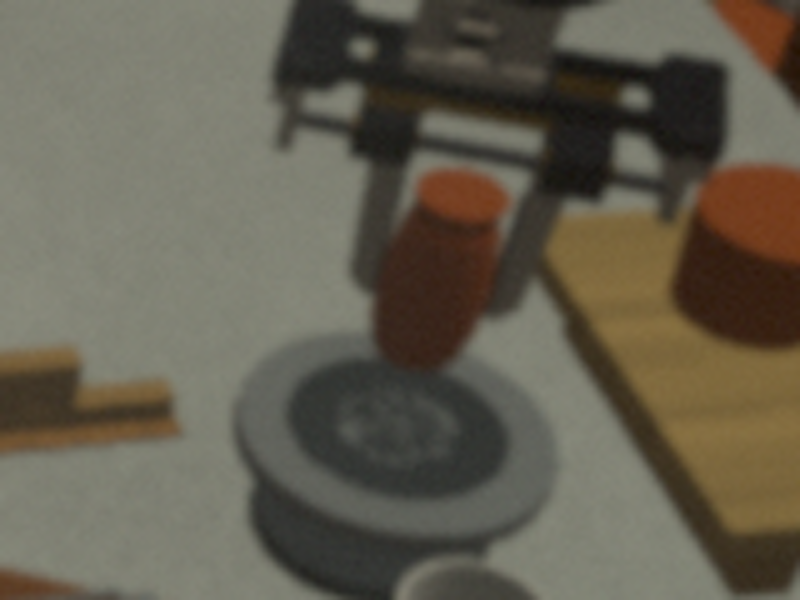

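The pot is held upright over the wheel, with the pot's base at (415,365) and the disc at (395,430). I'll lower and release it.

>>> send_rows(
  hand=[0.04,0.04,0.04,0.04,0.04,0.07,0.07,0.07,0.07,0.07,0.07,0.07],
  travel=[
    [0.001,0.002,0.02],
    [0,0,0.02],
    [0,0,0.01],
    [0,0,0.003],
    [0,0,0],
    [0,0,0],
    [0,0,0],
    [0,0,0],
    [0,0,-0.02],
    [0,0,-0.04],
    [0,0,-0.05],
    [0,0,0],
  ],
  turn=[0,0,0,0,0,0,0,0,0,0,0,0],
)

```text
time_s: 7.5
tool_pos: [0.4903, 0.3785, 0.2405]
tool_rot: [3.132, 0.005, 2.69]
ft_force: [-0.2, 0.1, -0.4]
width: 0.755
finger_force: 0.0
```

Run:
```python
from h import *
plan((.437,.0195,.23,None),(.437,.0195,.035,None))
```

```text
t7.50 pos [0.4903 0.3785 0.2405] rot [3.132  0.0046 2.6897] w0.070 ft [-0.2  0.1 -0.4] q [-0.77  0.57  0.12  1.54 -0.08  1.03  0.49]
  -> [0.437 0.02  0.23 ] yaw 2.690 total [-0.1088 -0.3462  0.0105]: 9 x [-0.0121 -0.0385  0.0012]
  -> [0.437 0.02  0.035] yaw 2.690 total [ 0.    -0.     0.195]: 5 x [ 0.    -0.     0.039]
```

>>> send_rows(
  hand=[0,0,0,0,0,0,0,0,0,0,0,0],
  travel=[
    [-0.006,-0.019,0],
    [-0.012,-0.038,0.001],
    [-0.012,-0.038,0.001],
    [-0.012,-0.038,0.001],
    [-0.012,-0.038,0.001],
    [-0.012,-0.038,0.001],
    [-0.012,-0.038,0.001],
    [-0.012,-0.038,0.001],
    [-0.012,-0.038,0.001],
    [-0.006,-0.019,0],
    [0,0,0],
    [0,0,0],
  ],
  turn=[0,0,0,0,0,0,0,0,0,0,0,0],
)

```text
time_s: 9.0
tool_pos: [0.4358, 0.0232, 0.2272]
tool_rot: [3.141, -0.001, 2.691]
ft_force: [0.6, 0.5, 0.3]
width: 0.005
finger_force: 0.0
```

Run:
```python
from h import *
plan((.437,.0195,.23,2.683),(.437,.0195,.035,None))
im=shot('scene'); crop(im,240,110,240,180,3.333,'d3')
```

```text
t9.00 pos [0.4358 0.0232 0.2272] rot [ 3.1412e+00 -5.0000e-04  2.6913e+00] w0.000 ft [0.6 0.5 0.3] q [-0.23  0.31  0.17  2.03 -0.07  0.8   1.1 ]
  turn 1 x 0.0083
  -> [0.437 0.02  0.23 ] yaw 2.683 total [-0.0027 -0.0028 -0.0028]: 1 x [-0.0027 -0.0028 -0.0028]
  -> [0.437 0.02  0.035] yaw 2.683 total [ 0.    -0.     0.195]: 5 x [ 0.    -0.     0.039]
```

View pics/d3.png

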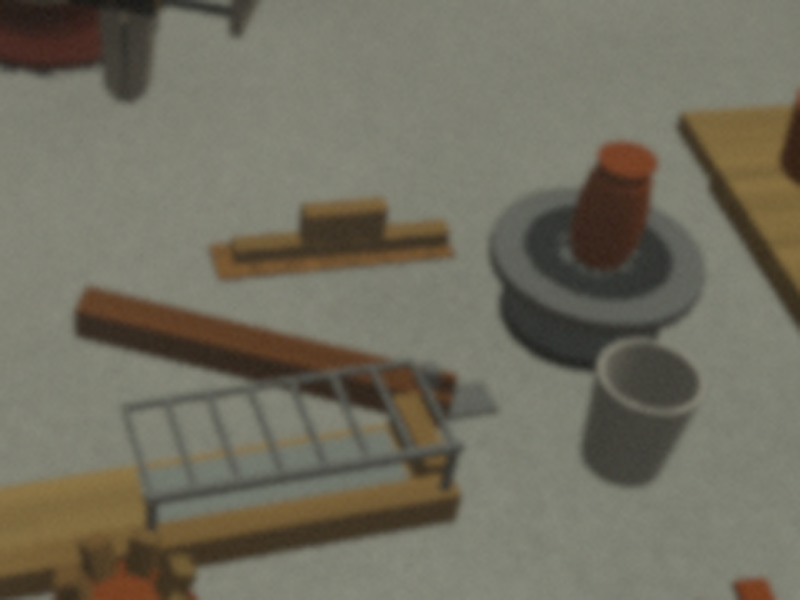

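The pot stands on the wheel with its base at (605,262). The batten lies clear with its end at (85,310), so I'll lower beside it.

>>> send_rows(
  hand=[0,0,0,0,0,0,0,0],
  travel=[
    [-0.002,-0.002,0.02],
    [0,-0.001,0.04],
    [0,0,0.04],
    [0,0,0.04],
    [0,0,0.035],
    [0,0,0.017],
    [0,0,0],
    [0,0,0],
  ],
  turn=[0.008,0,0,0,0,0,0,0],
)

```text
time_s: 10.05
tool_pos: [0.4368, 0.0193, 0.0359]
tool_rot: [3.141, 0.001, 2.683]
ft_force: [-0.0, -0.1, 0.4]
width: 0.011
finger_force: 0.0
```

Run:
```python
from h import *
plan((.437,.0195,.035,2.683))
im=shot('scene'); crop(im,240,130,160,120,5,'d4')
```

```text
t10.05 pos [0.4368 0.0193 0.0359] rot [3.1408e+00 8.0000e-04 2.6831e+00] w0.001 ft [-0.  -0.1  0.4] q [-0.14  0.67  0.07  2.21 -0.17  0.27  1.19]
  turn 1 x 0.0001
  -> [0.437 0.02  0.035] yaw 2.683 total [-0.      0.0003  0.0009]: 1 x [-0.      0.0003  0.0009]
```

View pics/d4.png

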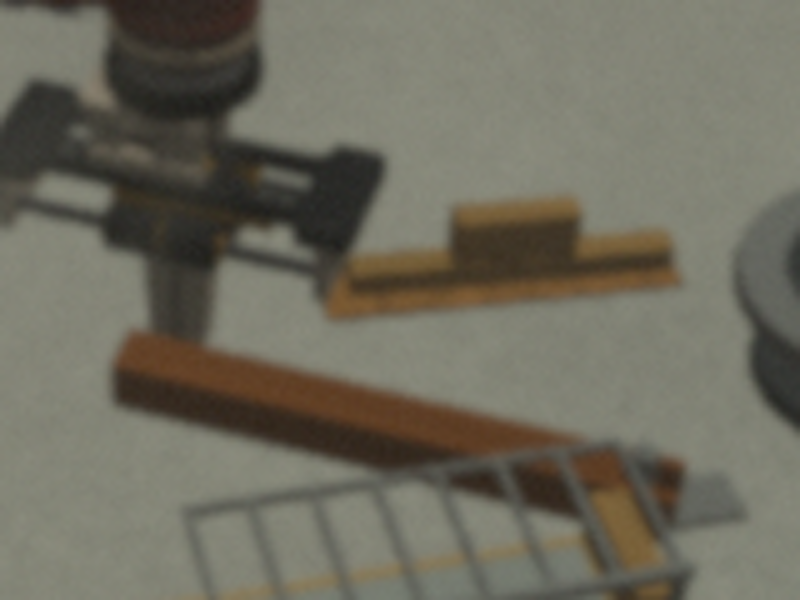

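The closed fingers are at (178,320), just behind the batten near its free end. I'll swing along the arc.

>>> send_rows(
  hand=[0,0,0,0,0,0,0,0,0,0,0,0],
  travel=[
    [-0.006,-0.0006,0],
    [-0.0112,-0.0012,0],
    [-0.0112,-0.0012,0],
    [-0.0112,-0.0012,0],
    [-0.0112,-0.0012,0],
    [-0.0112,-0.0012,0],
    [-0.0112,-0.0012,0],
    [-0.0112,-0.0012,0],
    [-0.0112,-0.0012,0],
    [-0.0112,-0.0012,0],
    [-0.0112,-0.0012,0],
    [0,0,0],
  ],
  turn=[-0.023,-0.046,-0.046,-0.046,-0.046,-0.046,-0.046,-0.046,-0.046,-0.046,-0.046,0],
)

```text
time_s: 11.6
tool_pos: [0.549, -0.0215, 0.0356]
tool_rot: [3.141, 0.004, -3.118]
ft_force: [0.0, -0.2, -0.1]
width: 0.007
finger_force: 0.0
```

Run:
```python
from h import *
s=st(); print(w2g(*s['tool_pos'][:2]))
im=shot('top'); crop(im,130,150,200,150,4,'d5')
```

```text
t11.60 pos [ 0.549  -0.0215  0.0356] rot [ 3.1413  0.0038 -3.1178] w0.001 ft [ 0.  -0.2 -0.1] q [ 0.02  0.75 -0.04  1.91  0.05  0.48  1.54]
[-0.09669046 -0.04560075]
```

View pics/d5.png

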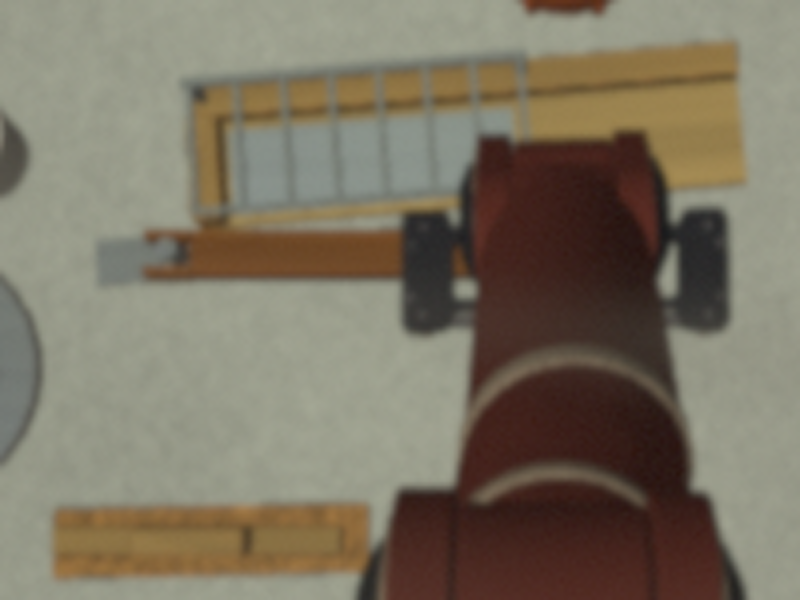

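The batten has swung to within about 4.5° of flush; its lower edge is at y≈278 and the slab edge runs from (200,226) to (744,184). The slot is still on the post at (178,252). The last part I'll do gently.

>>> send_rows(
  hand=[0,0,0,0,0,0,0,0],
  travel=[
    [-0.003,-0.0003,0],
    [-0.003,-0.0003,0],
    [-0.003,-0.0003,0],
    [-0.003,-0.0003,0],
    [-0.003,-0.0003,0],
    [-0.002,0,0],
    [0,0,0],
    [0,0,0],
  ],
  turn=[-0.014,-0.014,-0.014,-0.014,-0.014,0,0,0],
)

```text
time_s: 12.65
tool_pos: [0.5644, -0.0221, 0.0355]
tool_rot: [-3.141, 0.001, -3.048]
ft_force: [-0.3, -0.7, -0.1]
width: 0.006
finger_force: 0.2
```

>>> send_rows(
  hand=[0,0,0],
  travel=[
    [-0.001,0,0],
    [-0.001,0,0],
    [0,0,0],
  ],
  turn=[0,0,0],
)

```text
time_s: 13.02
tool_pos: [0.5651, -0.022, 0.0355]
tool_rot: [-3.142, -0.002, -3.048]
ft_force: [-3.1, -0.5, 2.6]
width: 0.005
finger_force: 1.8
```

Run:
```python
from h import *
s=st(); print(w2g(*s['tool_pos'][:2]))
im=shot('top'); crop(im,130,150,200,150,4,'d6')
```

```text
t13.03 pos [ 0.5651 -0.022   0.0355] rot [-3.1415e+00 -1.7000e-03 -3.0485e+00] w0.000 ft [-3.1 -0.5  2.6] q [ 0.04  0.77 -0.06  1.86  0.08  0.52  1.59]
[-0.0807732  -0.04762725]
```

View pics/d6.png

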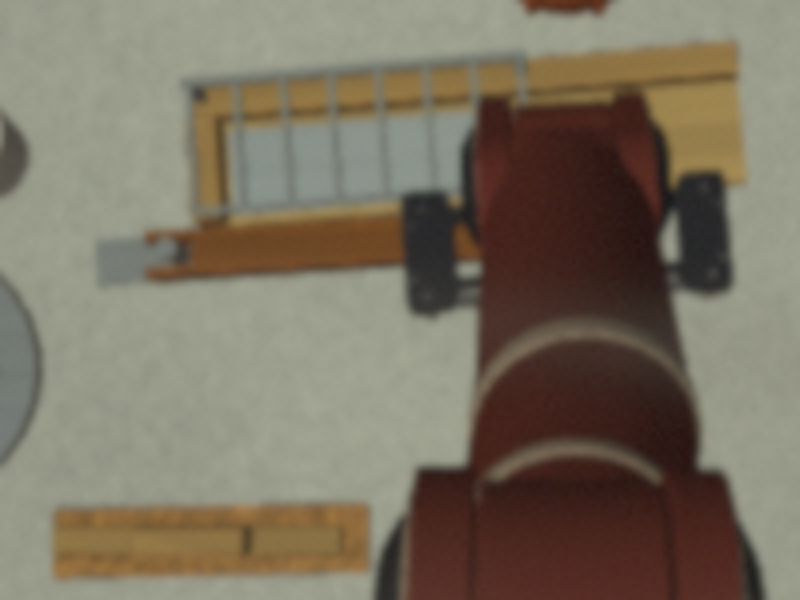

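>>> send_rows(
  hand=[0,0,0,0],
  travel=[
    [-0.001,0,0],
    [-0.001,0,0],
    [0,0,0],
    [0,0,0],
  ],
  turn=[0,0,0,0],
)

```text
time_s: 13.58
tool_pos: [0.5681, -0.0218, 0.0354]
tool_rot: [-3.141, 0.001, -3.048]
ft_force: [-2.3, -0.4, 0.7]
width: 0.006
finger_force: 1.1
```

>>> send_rows(
  hand=[0,0,0,0],
  travel=[
    [-0.001,0,0],
    [-0.001,0,0],
    [0,0,0],
    [0,0,0],
  ],
  turn=[0,0,0,0],
)

```text
time_s: 14.08
tool_pos: [0.5704, -0.0214, 0.0354]
tool_rot: [3.142, 0.001, -3.048]
ft_force: [-1.2, -0.9, 0.3]
width: 0.01
finger_force: 0.5
```

>>> send_rows(
  hand=[0,0,0,0],
  travel=[
    [-0.001,0,0],
    [-0.001,0,0],
    [0,0,0],
    [0,0,0],
  ],
  turn=[0,0,0,0],
)

```text
time_s: 14.58
tool_pos: [0.5721, -0.0212, 0.0354]
tool_rot: [3.141, 0.001, -3.048]
ft_force: [-1.2, -1.1, -1.2]
width: 0.005
finger_force: 0.6
```

>>> send_rows(
  hand=[0,0,0,0],
  travel=[
    [-0.001,0,0],
    [-0.0005,0,0],
    [0,0,0],
    [0,0,0],
  ],
  turn=[0,0,0,0],
)

```text
time_s: 15.08
tool_pos: [0.5722, -0.0212, 0.0354]
tool_rot: [3.141, -0.002, -3.048]
ft_force: [-4.8, -0.5, 3.4]
width: 0.009
finger_force: 2.6
```

>>> send_rows(
  hand=[0,0,0,0],
  travel=[
    [-0.001,0,0],
    [-0.0005,0,0],
    [0,0,0],
    [0,0,0],
  ],
  turn=[0,0,0,0],
)

```text
time_s: 15.58
tool_pos: [0.5723, -0.0212, 0.0354]
tool_rot: [3.141, -0.005, -3.048]
ft_force: [-8.2, -1.0, 6.3]
width: 0.004
finger_force: 3.7
```

Run:
```python
from h import *
s=st(); print(w2g(*s['tool_pos'][:2]))
im=shot('scene'); crop(im,250,190,160,100,5,'d7')
```

```text
t15.57 pos [ 0.5723 -0.0212  0.0354] rot [ 3.1414 -0.0055 -3.0482] w0.000 ft [-8.2 -1.   6.3] q [ 0.03  0.77 -0.06  1.83  0.08  0.54  1.59]
[-0.07350563 -0.0474881 ]
```

View pics/d7.png

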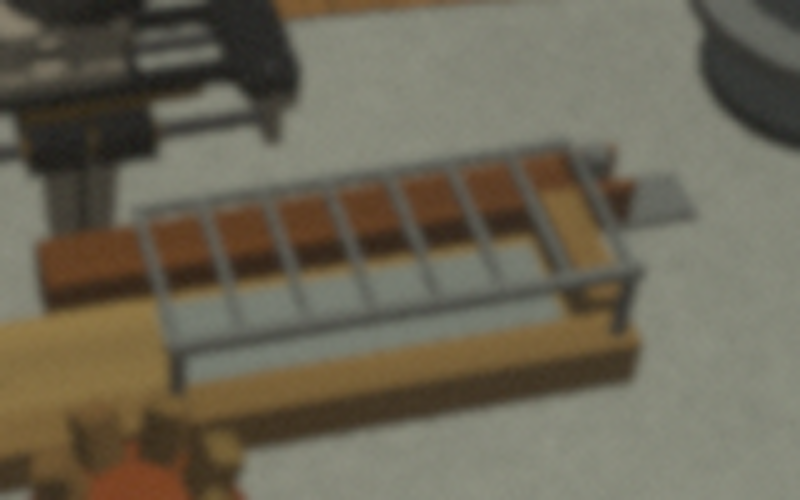

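The batten is flush along the slab. The tool stalled at 8 N and guide x of −73.5 mm, the slot is on the post at (600,155), and the batten's end is at (45,270). I'll back off and rise, then locate the tiles by code.

>>> send_rows(
  hand=[0,0,0,0,0,0.05,0.05,0.05],
  travel=[
    [0.004,0,0],
    [0.02,0,0],
    [0.02,0,-0.02],
    [0.02,0,-0.04],
    [0,0,-0.045],
    [0,0,-0.045],
    [0,0,0],
    [0,0,0],
  ],
  turn=[0,0,0,0,0,0,0,0],
)

```text
time_s: 16.62
tool_pos: [0.5119, -0.0268, 0.1853]
tool_rot: [3.142, 0.002, -3.048]
ft_force: [-0.8, 0.2, 0.3]
width: 0.281
finger_force: 0.0
```

```bash
cat >> h.py <<'E'
def tiles(im):
    hsv=cv2.cvtColor(im,cv2.COLOR_BGR2HSV); m=((hsv[...,0]<14)&(hsv[...,1]>120)&(hsv[...,2]>60)).astype(np.uint8)
    m[:170]=0; m[:,:290]=0
    n,l,s,c=cv2.connectedComponentsWithStats(m)
    for i in range(1,n):
        if 200<s[i,4]<900:
            pts=np.argwhere(l==i)[:,::-1].astype(np.float32); (cx,cy),wh,a=cv2.minAreaRect(pts); b=cv2.boxPoints(((cx,cy),wh,a))
            q=np.array([w('top',*p,.012)[:2] for p in b]); e1=q[1]-q[0]; e2=q[2]-q[1]
            L=e1 if np.linalg.norm(e1)>np.linalg.norm(e2) else e2
            print('tile',(q.mean(0)*1000).round(1),'area',s[i,4],'sides',np.round([np.linalg.norm(e1)*1e3,np.linalg.norm(e2)*1e3]),'web',round((np.degrees(np.arctan2(L[1],L[0]))+90)%180-90,1))
def batten(im): # slope of the batten's outer edge
    pass
E
python3 - <<'E'
from h import *
tiles(cv2.resize(cv2.imread('pics/top0.png'),(560,420),interpolation=cv2.INTER_AREA)); print()
tiles(shot('top'))
plan((.412,-.2005,.15,np.pi),(.412,-.2005,.041,None))
E
```

```text
tile [ 534.8 -282.4] area 267 sides [61. 37.] web -33.7
tile [ 411.  -201.1] area 344 sides [38. 55.] web -0.3
tile [ 411.8 -314.1] area 358 sides [61. 39.] web -34.2

tile [589.  -85.7] area 412 sides [ 29. 112.] web 0.5
tile [ 534.  -282.8] area 277 sides [61. 38.] web -31.0
tile [ 411.8 -314.1] area 360 sides [61. 39.] web -34.2
tile [ 411.  -201.1] area 346 sides [38. 55.] web -0.3
t16.68 pos [ 0.5112 -0.0268  0.1846] rot [ 3.1413e+00 -1.0000e-04 -3.0481e+00] w0.029 ft [-0.8 -0.2 -0.8] q [ 0.07  0.48 -0.08  1.89  0.05  0.77  1.62]
  turn 1 x 0.0935
  -> [ 0.412 -0.2    0.15 ] yaw -3.142 total [ 0.0992 -0.1737  0.0346]: 5 x [ 0.0198 -0.0347  0.0069]
  -> [ 0.412 -0.2    0.041] yaw -3.142 total [ 0.    -0.     0.109]: 3 x [ 0.     -0.      0.0363]
```

>>> send_rows(
  hand=[0.05,0.05,0.05,0.05,0.05,0.05,0.05,0.05,0.05,0.05,0.05,0.05],
  travel=[
    [0,0,0],
    [0.02,-0.0347,0.007],
    [0.02,-0.0347,0.007],
    [0.02,-0.0347,0.007],
    [0.02,-0.0347,0.007],
    [0.02,-0.0347,0.007],
    [0,0,0],
    [0,0,0.035],
    [0,0,0.035],
    [0,0,0.025],
    [0,0,0.0135],
    [0,0,0],
  ],
  turn=[0.0935,0,0,0,0,0,0,0,0,0,0,0],
)

```text
time_s: 18.18
tool_pos: [0.411, -0.1996, 0.0411]
tool_rot: [3.14, -0.002, -3.141]
ft_force: [-0.2, -0.4, 0.8]
width: 0.534
finger_force: 0.0
```

>>> send_rows(
  hand=[0,0,0,0,0,0],
  travel=[
    [0,0,0],
    [0,0,0],
    [0,0,0],
    [0,0,0],
    [0,0,0],
    [0,0,0],
  ],
  turn=[0,0,0,0,0,0],
)

```text
time_s: 18.92
tool_pos: [0.4111, -0.2004, 0.0422]
tool_rot: [-3.142, 0.0, 3.141]
ft_force: [-0.7, -0.2, 2.5]
width: 0.107
finger_force: 30.0
```

Run:
```python
from h import *
print(g2w(0,-.068),g2w(0,-.111),g2w(0,-.154),g2w(-.050,-.07))
plan((.412,-.2005,.16,None),(*g2w(0,-.068),.16,np.pi+GY),(*g2w(0,-.068),.052,None))
```

```text
[ 0.64739937 -0.03469821] [ 0.65144602 -0.07750738] [ 0.65549268 -0.12031654] [ 0.59780948 -0.04139475]
t18.93 pos [ 0.4111 -0.2004  0.0422] rot [-3.1415e+00  2.0000e-04  3.1414e+00] w0.010 ft [-0.7 -0.2  2.5] q [ 0.43  0.66 -0.03  2.16  0.07  0.32  1.91]
  -> [ 0.412 -0.2    0.16 ] yaw 3.141 total [-9.000e-04 -1.000e-04 -1.178e-01]: 3 x [-0.0003 -0.     -0.0393]
  turn 1 x -0.0944
  -> [ 0.647 -0.035  0.16 ] yaw 3.236 total [-0.25    0.1429  0.    ]: 7 x [-0.0357  0.0204  0.    ]
  -> [ 0.647 -0.035  0.052] yaw 3.236 total [-0.    -0.     0.108]: 3 x [-0.    -0.     0.036]
```

>>> send_rows(
  hand=[0,0,0,0,0,0,0,0,0,0,0,0],
  travel=[
    [0,0,-0.038],
    [0,0,-0.04],
    [0,0,-0.04],
    [0,0,0],
    [-0.0357,0.0204,0],
    [-0.0357,0.0204,0],
    [-0.0357,0.0204,0],
    [-0.0357,0.0204,0],
    [-0.0357,0.0204,0],
    [-0.0357,0.0204,0],
    [-0.0357,0.0204,0],
    [0,0,0],
  ],
  turn=[0,0,0,-0.0944,0,0,0,0,0,0,0,0],
)

```text
time_s: 20.42
tool_pos: [0.6479, -0.0308, 0.1587]
tool_rot: [3.139, 0.001, -3.042]
ft_force: [-0.4, 0.6, -1.0]
width: 0.108
finger_force: 30.0
```

>>> send_rows(
  hand=[0,0,0],
  travel=[
    [0,0,0.02],
    [0,0,0.02],
    [0,0,0],
  ],
  turn=[0,0,0],
)

```text
time_s: 20.8
tool_pos: [0.6439, -0.0359, 0.1178]
tool_rot: [-3.141, -0.006, -3.049]
ft_force: [-0.5, -0.1, -0.8]
width: 0.107
finger_force: 30.0
```

Run:
```python
from h import *
plan((*g2w(0,-.068),.053,np.pi+GY))
im=shot('scene'); crop(im,200,180,160,120,5,'e1')
```

```text
t20.80 pos [ 0.6439 -0.0359  0.1178] rot [-3.1414 -0.0062 -3.0486] w0.010 ft [-0.5 -0.1 -0.8] q [ 0.06  0.74 -0.06  1.57  0.06  0.84  1.63]
  turn 1 x -0.0012
  -> [ 0.647 -0.035  0.053] yaw -3.047 total [-0.0036  0.0009  0.0648]: 2 x [-0.0018  0.0005  0.0324]
```

View pics/e1.png

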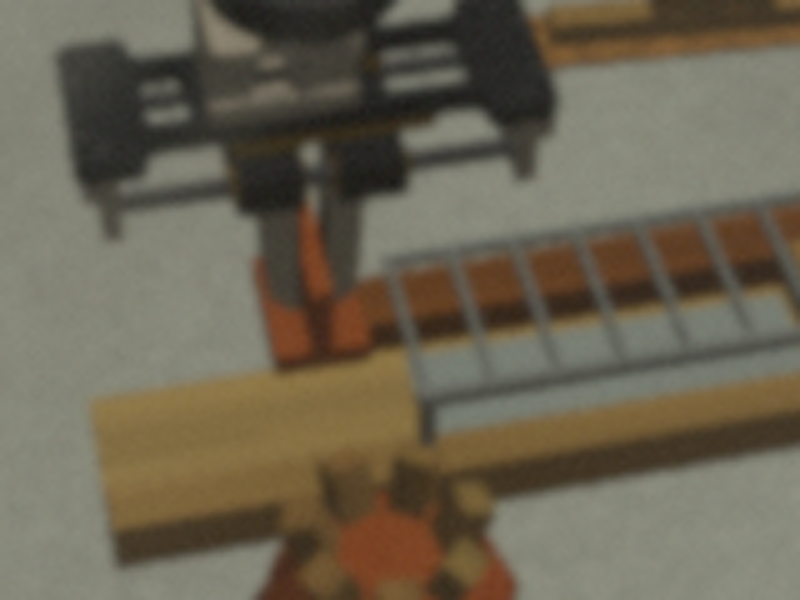

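The tile is held squarely over the slab at (315,340), in front of the first wire at (400,300). I'll set it down.

>>> send_rows(
  hand=[0,0,0,0,0,0],
  travel=[
    [-0.002,0.001,0.025],
    [-0.001,0,0.025],
    [0,0,0.01],
    [0,0,0.003],
    [0,0,0],
    [0,0,0],
  ],
  turn=[0,0,0,0,0,0],
)

```text
time_s: 21.6
tool_pos: [0.65, -0.0337, 0.058]
tool_rot: [-3.141, 0.002, -3.048]
ft_force: [-0.5, -0.1, -0.3]
width: 0.108
finger_force: 30.0
```

Run:
```python
from h import *
s=st(); print(w2g(*s['tool_pos'][:2]))
```

```text
t21.60 pos [ 0.65   -0.0337  0.058 ] rot [-3.1413e+00  1.9000e-03 -3.0476e+00] w0.010 ft [-0.5 -0.1 -0.3] q [ 0.05  0.82 -0.06  1.59  0.07  0.73  1.63]
[ 0.00264462 -0.06720557]
```

>>> send_rows(
  hand=[0,0,0,0],
  travel=[
    [0.0025,-0.001,0.002],
    [0,0,0.002],
    [0,0,0.001],
    [0,0,0],
  ],
  turn=[0,0,0,0],
)

```text
time_s: 22.1
tool_pos: [0.6467, -0.0349, 0.0523]
tool_rot: [-3.141, -0.001, -3.048]
ft_force: [-1.7, -0.8, 3.6]
width: 0.104
finger_force: 30.0
```

>>> send_rows(
  hand=[0.024,0.024,0.024,0.024,0.024,0.024,0.024,0.05,0.05,0.05,0.05],
  travel=[
    [0,0,0],
    [0,0,0],
    [0,0,0],
    [0,0,-0.01],
    [0,0,-0.03],
    [0,0,-0.045],
    [0,0,-0.045],
    [0,0,0],
    [0,0,0],
    [0,0,0],
    [0,0,0],
  ],
  turn=[0,0,0,0,0,0,0,0,0,0,0],
)

```text
time_s: 23.48
tool_pos: [0.6462, -0.0347, 0.1806]
tool_rot: [3.141, -0.003, -3.047]
ft_force: [0.4, 0.4, -0.1]
width: 0.532
finger_force: 0.0
```

Run:
```python
from h import *
tiles(shot('top'))
plan((.531,-.281,.15,np.radians(147.7)),(.531,-.281,.041,None))
```

```text
tile [614.2 -88. ] area 585 sides [ 34. 152.] web 0.5
tile [ 534.1 -282.6] area 273 sides [61. 38.] web -31.0
tile [437.1 -93.6] area 713 sides [131.  41.] web 0.7
tile [ 411.8 -314.1] area 360 sides [61. 39.] web -34.2
t23.52 pos [ 0.6464 -0.0347  0.1808] rot [ 3.1413e+00 -2.1000e-03 -3.0473e+00] w0.050 ft [ 0.   0.6 -0.1] q [ 0.06  0.67 -0.07  1.51  0.05  0.97  1.64]
  turn 4 x 0.1645
  -> [ 0.531 -0.281  0.15 ] yaw -3.705 total [-0.0341 -0.2698  0.0308]: 7 x [-0.0049 -0.0385  0.0044]
  -> [ 0.531 -0.281  0.041] yaw -3.705 total [ 0.    -0.     0.109]: 3 x [ 0.     -0.      0.0363]
```

>>> send_rows(
  hand=[0.05,0.05,0.05,0.05,0.05,0.05,0.05,0.05,0.05,0.05,0.05,0.05],
  travel=[
    [0,0,0],
    [0,0,0],
    [0,0,0],
    [0,0,0],
    [-0.005,-0.0385,0.0044],
    [-0.005,-0.0385,0.0044],
    [-0.005,-0.0385,0.0044],
    [-0.005,-0.0385,0.0044],
    [-0.005,-0.0385,0.0044],
    [-0.005,-0.0385,0.0044],
    [-0.005,-0.0385,0.0044],
    [0,0,0],
  ],
  turn=[0.163,0.163,0.163,0.163,0,0,0,0,0,0,0,0],
)

```text
time_s: 25.02
tool_pos: [0.5311, -0.2865, 0.1505]
tool_rot: [-3.138, -0.001, 2.576]
ft_force: [0.3, 0.7, -0.6]
width: 0.537
finger_force: 0.0
```

>>> send_rows(
  hand=[0.05,0.05],
  travel=[
    [0,0,0],
    [0,0,0],
  ],
  turn=[0,0],
)

```text
time_s: 25.28
tool_pos: [0.535, -0.28, 0.1511]
tool_rot: [3.14, -0.0, 2.587]
ft_force: [0.2, 0.2, -0.1]
width: 0.544
finger_force: 0.0
```

Run:
```python
from h import *
plan((.5315,-.2815,.15,np.radians(148)),(.5315,-.2815,.041,None))
tiles(shot('top'))
```

```text
t25.27 pos [ 0.535  -0.28    0.1511] rot [ 3.1403e+00 -2.0000e-04  2.5867e+00] w0.051 ft [ 0.2  0.2 -0.1] q [ 0.39  0.64  0.09  1.67 -0.07  0.83  1.53]
  turn 1 x 0.0036
  -> [ 0.532 -0.282  0.15 ] yaw 2.583 total [ 0.0022 -0.0031  0.0011]: 1 x [ 0.0022 -0.0031  0.0011]
  -> [ 0.532 -0.282  0.041] yaw 2.583 total [-0.    -0.     0.109]: 3 x [-0.     -0.      0.0363]
tile [ 527.6 -278.6] area 234 sides [46. 38.] web -31.0
```

>>> send_rows(
  hand=[0.05,0.05,0.05,0.05,0.05,0.05,0,0,0,0,0,0],
  travel=[
    [0.001,-0.001,0.035],
    [0,0,0.035],
    [0,0,0.025],
    [0,0,0.0145],
    [0,0,0],
    [0,0,0],
    [0,0,0],
    [0,0,0],
    [0,0,0],
    [0,0,0],
    [0,0,0],
    [0,0,0],
  ],
  turn=[0,0,0,0,0,0,0,0,0,0,0,0],
)

```text
time_s: 26.82
tool_pos: [0.5326, -0.2822, 0.0417]
tool_rot: [3.142, -0.0, 2.584]
ft_force: [-0.6, -0.1, 0.7]
width: 0.107
finger_force: 30.0
```

Run:
```python
from h import *
s=st(); p=s['tool_pos']
plan((p[0],p[1],.16,None),(*g2w(0,-.112),.16,np.pi+GY),(*g2w(0,-.112),.053,None))
```

```text
t26.82 pos [ 0.5326 -0.2822  0.0417] rot [ 3.1416 -0.      2.5837] w0.010 ft [-0.6 -0.1  0.7] q [ 0.41  0.79  0.07  1.75 -0.09  0.6   1.54]
t26.82 pos [ 0.5326 -0.2822  0.0417] rot [ 3.1416 -0.      2.5837] w0.010 ft [-0.6 -0.1  0.7] q [ 0.41  0.79  0.07  1.75 -0.09  0.6   1.54]
  -> [ 0.533 -0.282  0.16 ] yaw 2.584 total [ 0.      0.     -0.1183]: 3 x [ 0.      0.     -0.0394]
  turn 4 x -0.1630
  -> [ 0.652 -0.079  0.16 ] yaw 3.236 total [-0.1376  0.1916  0.    ]: 6 x [-0.0229  0.0319  0.    ]
  -> [ 0.652 -0.079  0.053] yaw 3.236 total [-0.    -0.     0.107]: 3 x [-0.     -0.      0.0357]
```

>>> send_rows(
  hand=[0,0,0,0,0,0,0,0,0,0,0,0],
  travel=[
    [0,0,-0.038],
    [0,0,-0.04],
    [0,0,-0.04],
    [0,0,0],
    [0,0,0],
    [0,0,0],
    [0,0,0],
    [-0.023,0.032,0],
    [-0.023,0.032,0],
    [-0.023,0.032,0],
    [-0.023,0.032,0],
    [-0.023,0.032,0],
  ],
  turn=[0,0,0,-0.163,-0.163,-0.163,-0.163,0,0,0,0,0],
)

```text
time_s: 28.32
tool_pos: [0.6321, -0.1112, 0.1591]
tool_rot: [-3.142, -0.001, -3.048]
ft_force: [0.5, -0.4, -0.1]
width: 0.106
finger_force: 30.0
```

>>> send_rows(
  hand=[0,0,0,0],
  travel=[
    [-0.0226,0.0316,0],
    [0,0,0.02],
    [0,0,0],
    [0,0,0],
  ],
  turn=[0,0,0,0],
)

```text
time_s: 28.82
tool_pos: [0.6513, -0.0798, 0.1398]
tool_rot: [-3.141, -0.0, -3.049]
ft_force: [0.1, 0.0, -1.0]
width: 0.104
finger_force: 30.0
```

Run:
```python
from h import *
plan((*g2w(0,-.112),.053,np.pi+GY))
```

```text
t28.82 pos [ 0.6513 -0.0798  0.1398] rot [-3.1407e+00 -5.0000e-04 -3.0490e+00] w0.010 ft [ 0.1  0.  -1. ] q [ 0.13  0.73 -0.07  1.52  0.06  0.9   1.7 ]
  turn 1 x -0.0016
  -> [ 0.652 -0.079  0.053] yaw -3.047 total [-0.0004  0.0013  0.0868]: 2 x [-0.0002  0.0006  0.0434]
```

>>> send_rows(
  hand=[0,0,0,0,0,0,0],
  travel=[
    [-0.0005,0.0005,0.03],
    [0,0,0.03],
    [0,0,0.015],
    [0,0,0.008],
    [0,0,0.003],
    [0,0,0.001],
    [0,0,0],
  ],
  turn=[0,0,0,0,0,0,0],
)

```text
time_s: 29.7
tool_pos: [0.6525, -0.0781, 0.0534]
tool_rot: [-3.141, 0.001, -3.047]
ft_force: [0.5, -0.1, -1.5]
width: 0.107
finger_force: 30.0
```

Run:
```python
from h import *
s=st(); print(w2g(*s['tool_pos'][:2]))
```

```text
t29.70 pos [ 0.6525 -0.0781  0.0534] rot [-3.1413e+00  1.3000e-03 -3.0475e+00] w0.010 ft [ 0.5 -0.1 -1.5] q [ 0.12  0.84 -0.07  1.57  0.08  0.73  1.69]
[ 0.00095987 -0.11164133]
```

>>> send_rows(
  hand=[0,0,0,0.024,0.024,0.024,0.024,0.024,0.024,0.05,0.05,0.05],
  travel=[
    [0,0,0.001],
    [0,0,0.001],
    [0,0,0],
    [0,0,0],
    [0,0,0],
    [0,0,-0.01],
    [0,0,-0.03],
    [0,0,-0.04],
    [0,0,-0.04],
    [0,0,0],
    [0,0,0],
    [0,0,0],
  ],
  turn=[0,0,0,0,0,0,0,0,0,0,0,0],
)

```text
time_s: 31.2
tool_pos: [0.6509, -0.0779, 0.1691]
tool_rot: [3.141, -0.003, -3.047]
ft_force: [-1.1, 0.1, -0.2]
width: 0.513
finger_force: 0.0
```

Run:
```python
from h import *
tiles(shot('top'))
plan((.410,-.3135,.16,np.radians(145)),(.410,-.3135,.041,None))
```

```text
tile [ 411.8 -314.1] area 359 sides [61. 39.] web -34.2
tile [ 363.1 -125.7] area 382 sides [ 29. 105.] web 85.3
t31.25 pos [ 0.6511 -0.078   0.1691] rot [ 3.1411e+00 -3.1000e-03 -3.0473e+00] w0.049 ft [0.2 0.1 0.5] q [ 0.13  0.7  -0.08  1.49  0.06  0.96  1.7 ]
  turn 5 x 0.1410
  -> [ 0.41  -0.314  0.16 ] yaw -3.752 total [ 0.0624 -0.3312  0.0091]: 8 x [ 0.0078 -0.0414  0.0011]
  -> [ 0.41  -0.314  0.041] yaw -3.752 total [ 0.    -0.     0.119]: 3 x [ 0.     -0.      0.0397]
```

>>> send_rows(
  hand=[0.05,0.05,0.05,0.05,0.05,0.05,0.05,0.05,0.05,0.05,0.05,0.05],
  travel=[
    [0,0,0],
    [0,0,0],
    [0,0,0],
    [0,0,0],
    [0,0,0],
    [0.0089,-0.0473,0.001],
    [0.0089,-0.0473,0.001],
    [0.0089,-0.0473,0.001],
    [0.0089,-0.0473,0.001],
    [0.0089,-0.0473,0.001],
    [0.0089,-0.0473,0.001],
    [0.0089,-0.0473,0.001],
  ],
  turn=[0.141,0.141,0.141,0.141,0.141,0,0,0,0,0,0,0],
)

```text
time_s: 32.75
tool_pos: [0.4096, -0.3143, 0.163]
tool_rot: [-3.141, -0.001, 2.531]
ft_force: [0.9, -0.2, 0.5]
width: 0.538
finger_force: 0.0
```

>>> send_rows(
  hand=[0.05,0.05,0.05,0.05],
  travel=[
    [0,0,0.02],
    [0,0,0.02],
    [0,0,0],
    [0,0,0],
  ],
  turn=[0,0,0,0],
)

```text
time_s: 33.25
tool_pos: [0.4113, -0.3136, 0.1238]
tool_rot: [-3.141, 0.0, 2.531]
ft_force: [-0.1, -0.1, -0.4]
width: 0.539
finger_force: 0.0
```

Run:
```python
from h import *
plan((.4103,-.3138,.041,np.radians(145)))
tiles(shot('top'))
```

```text
t33.25 pos [ 0.4113 -0.3136  0.1238] rot [-3.1415  0.      2.5311] w0.050 ft [-0.1 -0.1 -0.4] q [ 0.55  0.57  0.09  1.94 -0.08  0.63  1.65]
  turn 1 x 0.0003
  -> [ 0.41  -0.314  0.041] yaw 2.531 total [ 0.0007 -0.0008  0.0828]: 2 x [ 0.0003 -0.0004  0.0414]
tile [654.4 -85. ] area 275 sides [29. 66.] web 0.5
tile [ 418.3 -450.8] area 211 sides [71. 31.] web -39.3
```

>>> send_rows(
  hand=[0.05,0.05,0.05,0.05,0.05,0,0,0,0,0,0],
  travel=[
    [0,-0.0005,0.03],
    [0,0,0.03],
    [0,0,0.015],
    [0,0,0.0075],
    [0,0,0],
    [0,0,0],
    [0,0,0],
    [0,0,0],
    [0,0,0],
    [0,0,0],
    [0,0,0],
  ],
  turn=[0,0,0,0,0,0,0,0,0,0,0],
)

```text
time_s: 34.67
tool_pos: [0.4108, -0.314, 0.0413]
tool_rot: [-3.142, 0.0, 2.531]
ft_force: [0.6, 0.6, 0.7]
width: 0.103
finger_force: 30.0
```

Run:
```python
from h import *
s=st(); p=s['tool_pos']
plan((p[0],p[1],.16,None),(*g2w(0,-.156),.16,np.pi+GY),(*g2w(0,-.156),.053,None))
```

```text
t34.67 pos [ 0.4108 -0.314   0.0413] rot [-3.1416e+00  1.0000e-04  2.5307e+00] w0.010 ft [0.6 0.6 0.7] q [ 0.57  0.71  0.06  2.   -0.1   0.44  1.67]
t34.67 pos [ 0.4108 -0.314   0.0413] rot [-3.1416e+00  1.0000e-04  2.5307e+00] w0.010 ft [0.6 0.6 0.7] q [ 0.57  0.71  0.06  2.   -0.1   0.44  1.67]
  -> [ 0.411 -0.314  0.16 ] yaw 2.531 total [ 0.      0.     -0.1187]: 3 x [ 0.      0.     -0.0396]
  turn 5 x -0.1410
  -> [ 0.656 -0.122  0.16 ] yaw 3.236 total [-0.2619  0.1677  0.    ]: 7 x [-0.0374  0.024   0.    ]
  -> [ 0.656 -0.122  0.053] yaw 3.236 total [-0.    -0.     0.107]: 3 x [-0.     -0.      0.0357]
```

>>> send_rows(
  hand=[0,0,0,0,0,0,0,0,0,0,0,0],
  travel=[
    [0,0,-0.038],
    [0,0,-0.04],
    [0,0,-0.04],
    [0,0,0],
    [0,0,0],
    [0,0,0],
    [0,0,0],
    [0,0,0],
    [-0.0374,0.024,0],
    [-0.0374,0.024,0],
    [-0.0374,0.024,0],
    [-0.0374,0.024,0],
  ],
  turn=[0,0,0,-0.141,-0.141,-0.141,-0.141,-0.141,0,0,0,0],
)

```text
time_s: 36.17
tool_pos: [0.5512, -0.2034, 0.1586]
tool_rot: [3.141, -0.001, -3.048]
ft_force: [0.9, 0.0, -0.3]
width: 0.105
finger_force: 30.0
```

>>> send_rows(
  hand=[0,0,0,0,0,0],
  travel=[
    [-0.0374,0.024,0],
    [-0.0374,0.024,0],
    [-0.0374,0.024,0],
    [0,0,0.02],
    [0,0,0],
    [0,0,0],
  ],
  turn=[0,0,0,0,0,0],
)

```text
time_s: 36.92
tool_pos: [0.6551, -0.1232, 0.1392]
tool_rot: [-3.141, -0.001, -3.049]
ft_force: [-0.2, -0.1, -0.9]
width: 0.106
finger_force: 30.0
```

Run:
```python
from h import *
plan((*g2w(0,-.156),.0525,np.pi+GY))
```

```text
t36.92 pos [ 0.6551 -0.1232  0.1392] rot [-3.1409e+00 -8.0000e-04 -3.0488e+00] w0.010 ft [-0.2 -0.1 -0.9] q [ 0.2   0.74 -0.08  1.49  0.07  0.92  1.76]
  turn 1 x -0.0015
  -> [ 0.656 -0.122  0.052] yaw -3.047 total [-0.0007  0.0008  0.0867]: 2 x [-0.0003  0.0004  0.0434]
```

>>> send_rows(
  hand=[0,0,0,0,0,0,0,0],
  travel=[
    [-0.0005,0.0005,0.03],
    [0,0,0.03],
    [0,0,0.015],
    [0,0,0.008],
    [0,0,0.003],
    [0,0,0.001],
    [0,0,0.001],
    [0,0,0],
  ],
  turn=[0,0,0,0,0,0,0,0],
)

```text
time_s: 37.92
tool_pos: [0.6563, -0.1215, 0.0516]
tool_rot: [-3.141, 0.001, -3.047]
ft_force: [-0.5, -0.7, -0.8]
width: 0.103
finger_force: 30.0
```

Run:
```python
from h import *
s=st(); print(w2g(*s['tool_pos'][:2]))
plan((.391,.1815,.19,1.606),(.391,.1815,.054,None))
```

```text
t37.92 pos [ 0.6563 -0.1215  0.0516] rot [-3.1414e+00  6.0000e-04 -3.0474e+00] w0.010 ft [-0.5 -0.7 -0.8] q [ 0.19  0.85 -0.07  1.54  0.08  0.75  1.75]
[ 0.00066274 -0.155281  ]
t37.92 pos [ 0.6563 -0.1215  0.0516] rot [-3.1414e+00  6.0000e-04 -3.0474e+00] w0.010 ft [-0.5 -0.7 -0.8] q [ 0.19  0.85 -0.07  1.54  0.08  0.75  1.75]
  turn 9 x -0.1680
  -> [0.391 0.182 0.19 ] yaw -1.536 total [-0.3122  0.2544 -0.1384]: 10 x [-0.0312  0.0254 -0.0138]
  -> [0.391 0.182 0.054] yaw -1.536 total [ 0.    -0.     0.136]: 4 x [ 0.    -0.     0.034]
```

>>> send_rows(
  hand=[0.024,0.024,0.024,0.024,0.024,0.024,0.05,0.05,0.05,0.05,0.05,0.05],
  travel=[
    [0,0,0],
    [0,0,0],
    [0,0,-0.01],
    [0,0,-0.04],
    [0,0,-0.045],
    [0,0,-0.045],
    [0,0,0],
    [0,0,0],
    [0,0,0],
    [0,0,0],
    [0,0,0],
    [0,0,0],
  ],
  turn=[0,0,0,0,0,0,0.163,0.163,0.163,0.163,0.163,0.163],
)

```text
time_s: 39.42
tool_pos: [0.6562, -0.1213, 0.1921]
tool_rot: [3.141, 0.0, 2.253]
ft_force: [-0.0, -0.2, 0.2]
width: 0.532
finger_force: 0.0
```

>>> send_rows(
  hand=[0.05,0.05,0.05,0.05,0.05,0.05,0.05,0.05,0.05,0.05,0.05,0.05],
  travel=[
    [0,0,0],
    [0,0,0],
    [0,0,0],
    [0,0,0],
    [0.039,-0.0318,0],
    [0.039,-0.0318,0],
    [0.039,-0.0318,0],
    [0.039,-0.0318,0],
    [0.039,-0.0318,0],
    [0.039,-0.0318,0],
    [0.039,-0.0318,0],
    [0.039,-0.0318,0],
  ],
  turn=[0.163,0.163,0.163,0.163,0,0,0,0,0,0,0,0],
)

```text
time_s: 40.92
tool_pos: [0.3901, 0.183, 0.1921]
tool_rot: [3.14, -0.002, 1.606]
ft_force: [0.9, 0.1, 0.2]
width: 0.536
finger_force: 0.0
```

>>> send_rows(
  hand=[0.05,0.05,0.05],
  travel=[
    [0,0,0.03],
    [0,0,0],
    [0,0,0],
  ],
  turn=[0,0,0],
)

```text
time_s: 41.3
tool_pos: [0.3919, 0.181, 0.1621]
tool_rot: [3.14, -0.001, 1.604]
ft_force: [0.5, -0.5, 0.1]
width: 0.536
finger_force: 0.0
```

Run:
```python
from h import *
plan((.391,.1815,.056,1.606))
crop(shot('top'),130,150,200,150,4,'e2')
```

```text
t41.30 pos [0.3919 0.181  0.1621] rot [ 3.1400e+00 -5.0000e-04  1.6041e+00] w0.050 ft [ 0.5 -0.5  0.1] q [-0.75  0.43  0.37  2.13 -0.26  0.62 -0.16]
  turn 1 x -0.0019
  -> [0.391 0.182 0.056] yaw 1.606 total [ 0.0005 -0.0009  0.1061]: 3 x [ 0.0002 -0.0003  0.0354]
```

View pics/e2.png

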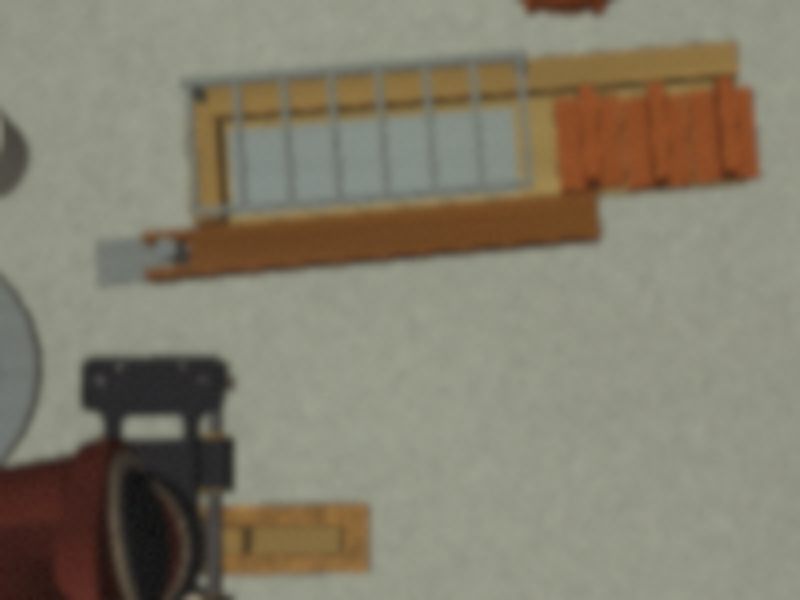

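All three tiles stand in line on the slab between (555,145) and (755,130). The batten is flush from (150,255) to (600,220). The stick lies unmoved on its mat, so I'll grip it now.

>>> send_rows(
  hand=[0.05,0.05,0.05,0.05,0.05,0,0,0,0,0],
  travel=[
    [0,0,0.04],
    [0,0,0.04],
    [0,0,0.02],
    [0,0,0.007],
    [0,0,0],
    [0,0,0],
    [0,0,0],
    [0,0,0],
    [0,0,0],
    [0,0,0],
  ],
  turn=[0,0,0,0,0,0,0,0,0,0],
)

```text
time_s: 42.6
tool_pos: [0.3909, 0.1815, 0.0544]
tool_rot: [3.141, -0.0, 1.606]
ft_force: [-0.8, 1.0, 5.0]
width: 0.19
finger_force: 30.0
```

Run:
```python
from h import *
s=st(); p=s['tool_pos']
# stick centre ahead of tool by .022 ; tip by .112 ; tip at guide -.200 -> tool at -.312
print(g2w(0,-.312), np.hypot(*g2w(0,-.312)))
plan((p[0],p[1],.16,None),(*g2w(0,-.312),.16,np.pi/2+GY),(*g2w(0,-.312),p[2]+.008,None))
```

```text
t42.60 pos [0.3909 0.1815 0.0544] rot [ 3.1415e+00 -3.0000e-04  1.6055e+00] w0.018 ft [-0.8  1.   5. ] q [-0.63  0.63  0.21  2.22 -0.4   0.32 -0.04]
[ 0.67036179 -0.27761533] 0.7255723310733989
t42.60 pos [0.3909 0.1815 0.0544] rot [ 3.1415e+00 -3.0000e-04  1.6055e+00] w0.018 ft [-0.8  1.   5. ] q [-0.63  0.63  0.21  2.22 -0.4   0.32 -0.04]
  -> [0.391 0.182 0.16 ] yaw 1.606 total [ 0.      0.     -0.1056]: 3 x [ 0.      0.     -0.0352]
  turn 1 x -0.0595
  -> [ 0.67  -0.278  0.16 ] yaw 1.665 total [-0.4834  0.235   0.    ]: 12 x [-0.0403  0.0196  0.    ]
  -> [ 0.67  -0.278  0.062] yaw 1.665 total [ 0.     -0.      0.0976]: 3 x [ 0.     -0.      0.0325]
```

>>> send_rows(
  hand=[0,0,0,0,0,0,0,0,0,0,0,0],
  travel=[
    [0,0,-0.02],
    [0,0,-0.04],
    [0,0,-0.045],
    [-0.0201,0.0098,0],
    [-0.0403,0.0196,0],
    [-0.0403,0.0196,0],
    [-0.0403,0.0196,0],
    [-0.0403,0.0196,0],
    [-0.0403,0.0196,0],
    [-0.0403,0.0196,0],
    [-0.0403,0.0196,0],
    [-0.0403,0.0196,0],
  ],
  turn=[0,0,-0.0595,0,0,0,0,0,0,0,0,0],
)

```text
time_s: 44.1
tool_pos: [0.5892, -0.145, 0.1585]
tool_rot: [-3.14, -0.001, 1.665]
ft_force: [0.2, -0.0, -1.6]
width: 0.193
finger_force: 30.0
```

>>> send_rows(
  hand=[0,0,0,0,0,0,0],
  travel=[
    [-0.0403,0.0196,0],
    [-0.0403,0.0196,0],
    [-0.0403,0.0196,0],
    [-0.0201,0.0098,0],
    [0,0,0.03],
    [0,0,0],
    [0,0,0],
  ],
  turn=[0,0,0,0,0,0,0],
)

```text
time_s: 44.98
tool_pos: [0.6708, -0.2773, 0.1294]
tool_rot: [-3.142, -0.0, 1.666]
ft_force: [-0.1, -0.4, -0.8]
width: 0.19
finger_force: 30.0
```

Run:
```python
from h import *
plan((*g2w(0,-.312),.0625,np.pi/2+GY))
```

```text
t44.98 pos [ 0.6708 -0.2773  0.1294] rot [-3.1415e+00 -2.0000e-04  1.6659e+00] w0.018 ft [-0.1 -0.4 -0.8] q [ 0.21  0.86  0.31  1.3  -0.28  1.03  0.66]
  turn 1 x 0.0008
  -> [ 0.67  -0.278  0.062] yaw 1.665 total [-0.0003 -0.0005  0.0669]: 2 x [-0.0001 -0.0002  0.0334]
```

>>> send_rows(
  hand=[0,0,0,0,0,0,0],
  travel=[
    [0,0,0.03],
    [0,0,0.025],
    [0,0,0.008],
    [0,0,0.004],
    [0,0,0],
    [0,0,0],
    [0,0,0],
  ],
  turn=[0,0,0,0,0,0,0],
)

```text
time_s: 45.85
tool_pos: [0.671, -0.278, 0.0629]
tool_rot: [3.141, 0.001, 1.665]
ft_force: [0.1, 0.2, -0.5]
width: 0.192
finger_force: 30.0
```

>>> send_rows(
  hand=[0,0,0,0,0,0,0],
  travel=[
    [0.005,0,0],
    [0.005,0,0],
    [0.005,0,0],
    [0.005,0,0],
    [0.005,0,0],
    [0.005,0,0],
    [0.005,0,0],
  ],
  turn=[0,0,0,0,0,0,0],
)

```text
time_s: 46.72
tool_pos: [0.6673, -0.2438, 0.0625]
tool_rot: [3.141, 0.002, 1.665]
ft_force: [0.4, -2.8, 0.1]
width: 0.191
finger_force: 30.0
```

Run:
```python
from h import *
s=st(); print(w2g(*s['tool_pos'][:2]))
plan((*g2w(0,-.132),.0625,np.pi/2+GY),step=.01)
```

```text
t46.73 pos [ 0.6673 -0.2438  0.0625] rot [3.1412e+00 1.7000e-03 1.6646e+00] w0.018 ft [ 0.4 -2.8  0.1] q [ 0.17  0.91  0.29  1.4  -0.3   0.87  0.64]
[ 1.40925846e-04 -2.78010610e-01]
t46.73 pos [ 0.6673 -0.2438  0.0625] rot [3.1412e+00 1.7000e-03 1.6646e+00] w0.018 ft [ 0.4 -2.8  0.1] q [ 0.17  0.91  0.29  1.4  -0.3   0.87  0.64]
  turn 1 x -0.0005
  -> [ 0.653 -0.098  0.062] yaw 1.665 total [ 1.46e-01 -1.00e-04 -0.00e+00]: 15 x [ 0.0097 -0.     -0.    ]
```

>>> send_rows(
  hand=[0,0,0,0,0,0,0,0,0,0,0,0],
  travel=[
    [0.007,0,0],
    [0.008,0,0],
    [0.008,0,0],
    [0.008,0,0],
    [0.008,0,0],
    [0.008,0,0],
    [0.008,0,0],
    [0.008,0,0],
    [0.008,0,0],
    [0.008,0,0],
    [0.008,0,0],
    [0.008,0,0],
  ],
  turn=[0,0,0,0,0,0,0,0,0,0,0,0],
)

```text
time_s: 48.22
tool_pos: [0.6583, -0.1478, 0.0621]
tool_rot: [-3.141, 0.0, 1.665]
ft_force: [-0.0, -2.5, -0.6]
width: 0.193
finger_force: 30.0
```

Run:
```python
from h import *
s=st(); print(w2g(*s['tool_pos'][:2]))
```

```text
t48.23 pos [ 0.6583 -0.1478  0.0621] rot [-3.1415  0.      1.6652] w0.018 ft [-0.  -2.5 -0.6] q [ 0.03  0.87  0.3   1.52 -0.32  0.8   0.54]
[ 0.0001963  -0.18166199]
```

>>> send_rows(
  hand=[0,0,0,0,0,0,0,0,0,0],
  travel=[
    [0.008,0,0],
    [0.008,0,0],
    [0.008,0,0],
    [0.008,0,0],
    [0.008,0,0],
    [0.005,0,0],
    [0.003,0,0],
    [0.002,0,0],
    [0,0,0],
    [0,0,0],
  ],
  turn=[0,0,0,0,0,0,0,0,0,0],
)

```text
time_s: 49.48
tool_pos: [0.6536, -0.0984, 0.0621]
tool_rot: [-3.141, -0.001, 1.665]
ft_force: [-0.7, -1.5, 0.2]
width: 0.19
finger_force: 30.0
```

>>> send_rows(
  hand=[0,0,0,0,0,0,0],
  travel=[
    [-0.01,0,0],
    [-0.03,0,0],
    [-0.04,0,0],
    [-0.04,0,0],
    [-0.04,0,0],
    [-0.02,0,-0.02],
    [0,0,-0.04],
  ],
  turn=[0,0,0,0,0,0,0],
)

```text
time_s: 50.35
tool_pos: [0.668, -0.2805, 0.12]
tool_rot: [-3.136, -0.002, 1.661]
ft_force: [2.0, 1.7, -1.2]
width: 0.194
finger_force: 30.0
```

Run:
```python
from h import *
s=st(); print(w2g(*s['tool_pos'][:2]))
crop(shot('top'),130,150,200,150,4,'e3'); crop(shot('scene'),200,180,200,120,4,'e3s')
```

```text
t50.35 pos [ 0.668  -0.2805  0.12  ] rot [-3.1358e+00 -1.7000e-03  1.6607e+00] w0.018 ft [ 2.   1.7 -1.2] q [ 0.22  0.87  0.31  1.3  -0.28  1.01  0.66]
[-0.00263731 -0.31468842]
```

View pics/e3.png

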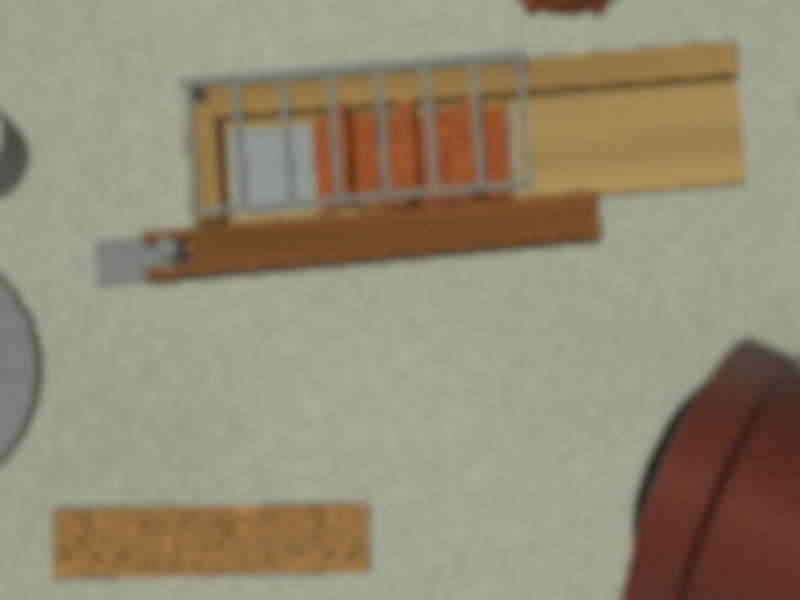

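All three tiles are inside the bay, with the row spanning x 316–510 behind the first wire at 525. The batten is still flush. I'll check the rear edge numerically and plan the stick's return.

Run:
```python
from h import *
for X,Y in((510,145),(316,160)): print((w2g(*w('top',*nat(X,Y,130,150,4),.022)[:2])*1000).round(1))
plan((.668,-.279,.16,1.606),(.3909,.1815,.16,1.606),(.3909,.1815,.0555,None))
```

```text
[  1.4 -19. ]
[  1.  105.8]
t50.45 pos [ 0.6731 -0.28    0.1271] rot [3.1332 0.004  1.6641] w0.018 ft [0.7 1.4 0. ] q [ 0.21  0.86  0.31  1.3  -0.28  1.01  0.66]
  turn 1 x 0.0581
  -> [ 0.668 -0.279  0.16 ] yaw 1.606 total [ 0.0012 -0.0051 -0.0329]: 1 x [ 0.0012 -0.0051 -0.0329]
  -> [0.391 0.182 0.16 ] yaw 1.606 total [ 0.47   -0.2607 -0.    ]: 12 x [ 0.0392 -0.0217 -0.    ]
  -> [0.391 0.182 0.056] yaw 1.606 total [ 0.     -0.      0.1045]: 3 x [ 0.     -0.      0.0348]
```

>>> send_rows(
  hand=[0,0,0,0,0,0,0,0,0,0,0,0],
  travel=[
    [0,0,-0.035],
    [0,0,0],
    [0.02,-0.011,0],
    [0.0392,-0.0217,0],
    [0.0392,-0.0217,0],
    [0.0392,-0.0217,0],
    [0.0392,-0.0217,0],
    [0.0392,-0.0217,0],
    [0.0392,-0.0217,0],
    [0.0392,-0.0217,0],
    [0.0392,-0.0217,0],
    [0.0392,-0.0217,0],
  ],
  turn=[0,0.058,0,0,0,0,0,0,0,0,0,0],
)

```text
time_s: 51.95
tool_pos: [0.4495, 0.0889, 0.1567]
tool_rot: [-3.14, -0.001, 1.608]
ft_force: [0.6, 0.6, -0.9]
width: 0.19
finger_force: 30.0
```

>>> send_rows(
  hand=[0,0,0,0,0,0],
  travel=[
    [0.0392,-0.0217,0],
    [0.0392,-0.0217,0],
    [0.02,-0.011,0],
    [0,0,0.02],
    [0,0,0],
    [0,0,0],
  ],
  turn=[0,0,0,0,0,0],
)

```text
time_s: 52.7
tool_pos: [0.3931, 0.1833, 0.1373]
tool_rot: [-3.141, 0.0, 1.607]
ft_force: [0.4, -0.3, -0.3]
width: 0.191
finger_force: 30.0
```

Run:
```python
from h import *
plan((.391,.1795,.0555,1.606))
```

```text
t52.70 pos [0.3931 0.1833 0.1373] rot [-3.1413e+00  1.0000e-04  1.6065e+00] w0.018 ft [ 0.4 -0.3 -0.3] q [-0.75  0.48  0.37  2.15 -0.31  0.56 -0.12]
  turn 1 x 0.0005
  -> [0.391 0.18  0.056] yaw 1.606 total [-0.0038 -0.0022  0.0818]: 2 x [-0.0019 -0.0011  0.0409]
```

>>> send_rows(
  hand=[0,0,0,0,0,0,0],
  travel=[
    [-0.0038,-0.002,0.03],
    [0,0,0.03],
    [0,0,0.015],
    [0,0,0.005],
    [0,0,0.002],
    [0,0,0],
    [0,0,0],
  ],
  turn=[0,0,0,0,0,0,0],
)

```text
time_s: 53.58
tool_pos: [0.3914, 0.1799, 0.0557]
tool_rot: [3.14, -0.0, 1.607]
ft_force: [0.9, 0.6, -0.7]
width: 0.196
finger_force: 30.0
```

>>> send_rows(
  hand=[0.04,0.04,0.04,0.04,0.04,0.04,0.04,0.04,0.04,0.04,0.04],
  travel=[
    [0,0,0],
    [0,0,0],
    [0,0,0],
    [0,0,-0.01],
    [0,0,-0.03],
    [0,0,-0.045],
    [0,0,-0.045],
    [0,0.02,0],
    [0,0.04,0],
    [0,0.04,0],
    [0,0,0],
  ],
  turn=[0,0,0,0,0,0,0,0,0,0,0],
)

```text
time_s: 54.95
tool_pos: [0.4936, 0.1829, 0.1858]
tool_rot: [3.138, 0.001, 1.605]
ft_force: [-0.8, -0.8, -0.3]
width: 0.431
finger_force: 0.0
```

Run:
```python
from h import *
st(); crop(shot('top'),70,150,200,150,4,'f')
# pot rim centre on wheel, by code
im=shot('top'); hsv=cv2.cvtColor(im,cv2.COLOR_BGR2HSV); m=((hsv[...,0]<14)&(hsv[...,1]>110)&(hsv[...,2]>60)).astype(np.uint8); m[:,:74]=0;m[:,140:]=0
n,l,s,c=cv2.connectedComponentsWithStats(m)
for i in range(1,n):
    if s[i,4]>80: print(c[i],s[i,4],w('top',*c[i],.16).round(4))
# stick/mat edges: rows/cols of vertical profile
g=cv2.cvtColor(im,cv2.COLOR_BGR2GRAY); print(g[285,138:230]); print(g[268:302,205]); print(g[268:302,165])
```

```text
t54.95 pos [0.4936 0.1829 0.1858] rot [3.1385e+00 6.0000e-04 1.6055e+00] w0.040 ft [-0.8 -0.8 -0.3] q [-0.68  0.52  0.43  1.87 -0.29  0.81 -0.07]
[113.9514867  119.20187793] 1278 [0.7675 0.3434 0.16  ]
[106.19025573 267.44664903] 4536 [0.428  0.3381 0.16  ]
[ 83.31129477 380.54729109] 1089 [0.1881 0.3705 0.16  ]
[ 31  31  30  28  29  30  28  28  30  28  27  29  42  69  96 108 111 111
 110 111 111 110 109 111 110 113 115 115 116 116 114 115 116 115 115 114
 114 112 113 112 112 113 111 112 113 113 114 114 113 114 113 113 105  88
  73  83 102 112 111 112 112 112 112 112 111 111 112 111 111 111 112 111
 112 112 112 111 108 103  98 104 104 104 106 112 125 142 151 151 152 151
 152 152]
[153 152 153 155 157 156 148 133 119 111 110 108 110 112 112 111 112 111
 110 104 103 111 117 117 118 125 137 148 151 153 155 154 153 151]
[ 92  60  44  43  43  45  44  42  44  45  43  43  43  44  55  79 103 115
 118 111 105 103 102 100 104 118 134 143 147 148 150 151 153 153]
```

Run:
```python
from h import *
print(r.hand_in())
```

```text
the job is handed in; nothing more can be done
None
```

I handed the job in at about 55 s with the full sequence done: pot upright on the wheel, batten flush along the slab, all three tiles inside the bay, and the stick back on its mat, with the jar, cup and pod never touched; no verdict came back.

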